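# Clamp a block in the engraving fixture

## Robot

A 7-joint arm with a two-finger parallel gripper is mounted at the origin on a cart in front of the work surface, level with it; the furniture and walls round the work are solid. World frame = base frame: x ahead of the robot, y to its left, z up, the work surface at z = 0. Lengths are in m, angles in rad, forces in N, time in s.
With the tool pointing down it reaches from about 0.4 to 0.85 m from the base axis. Payload 4.5 kg.
Tool frame: the origin (TCP) lies between the finger pads; the fingertips stand 19 mm ahead of it and the grasp point (between the pads) is the TCP (r.nose_length is the distance from the TCP to the fingertips, in m); z points along the fingers, x is the direction in which the jaws open and shut, and the axes are right-handed (so a half turn about z gives the same grasp; the last joint's range is limited). The gripper opens to 88 mm and grips with 3 to 60 N. Pads are 18 mm wide; open, the fingers measure 123 mm over their backs; the gripper's body (75 mm by 187 mm) begins 45 mm behind the grasp point.
Start: joints at [0.034, 0.689, -0.195, 1.565, 0.157, 0.902, -0.215], TCP at [0.625, 0, 0.236] pointing down, gripper open.
Joint ranges: [-3.01, 3.01], [-0.46, 2.08], [-1.47, 1.51], [0.13, 2.56], [-1, 4.14], [0.04, 2.09], [-2.66, 2.66]. Speed limits (rad/s): [2.57, 2.57, 3.14, 3.14, 3.14, 3.14, 3.14].

## Interface

Orientations are given as a unit quaternion [x, y, z, w].
In Python, from plant import get_state, vision, r gives the robot as it stands.
- The arm moves only by the tool play_rows, never from a script. Its argument "deltas" is a list that holds one entry, the list of rows, each a list of 7 numbers: the gripper command: -1 is fully open, 1 is shut, values between are in proportion, then the shift along the tool's x, y, z normalised to -1 to 1, where 1 is 300 mm, then the turn, a rotation vector about the tool's x, y, z normalised to -1 to 1, where 1 is pi rad. A call has 1 to 5 rows; each row is the pose to reach, as a shift and turn from the pose measured when the call began, along the tool's axes at that moment, turning the shorter way round; what a row does not reach only later rows make up. A row lasts 1/8 s, in which the tool goes at most 62.5 mm and 10.7 degrees, less where a joint would pass 70% of its speed; a pose out of reach is approached as far as the arm can. A call with a number of a shift or a turn outside -1 to 1 is refused whole. A call with a gripper value outside its range is refused whole. The fingers move at their own pace and stop on an object; "force" is the grip in N (left out, the last holds). Time passes only in rows, so rows that repeat a pose let the fingers close. It gives the time, the measured TCP pose, the force and the opening at its end, in the units of the state.
- get_state(): the state, without advancing time (a new reading comes with each control period).
- vision.snapshot(name): name is "scene" or "side" or "wrist"; returns the picture (480x640x3 uint8, red, green, blue); there is no depth.
- vision.camera_model(name): a dict with "vfov" (degrees; the focal length in pixels is half the picture's height over the tangent of half this angle, whatever the lens; pixels are square), "cx", "cy" (the principal point, pixels), "world_to_cam" (4x4, takes a point from world to camera coordinates). Camera axes: x right, y up, looking along -z (the intrinsics and any distortion apply to the point x, -y, -z); pixel columns grow to the right and rows downward; lengths in m; the calibration is good to about 2 mm. A picture is of the moment at which its call begins: read the wrist's pose just before it. camera_model takes no time and is no camera call; for the wrist camera it gives the pose at the moment of the call.
- r.finish_job(): hands the job in, once; it reports no verdict.
The state is a dict: "clock": time; "q": joint angles; "qd": joint speeds; "joint_torque": joint torques, N m; "tool_pos": TCP position; "eef_rot": TCP orientation; "contact_force": force on the tool from outside, world axes, zero at the start; "moment": the same for the moment, N m; "opening": opening from 0.0 (shut) to 1.0 (fully open).
Only numpy, scipy, OpenCV 4.12 (cv2) and the standard library are available. Lean on these libraries where they do the work, as an engineer would, in place of code of your own. Each camera call takes 0.05 s, during which the arm holds its last target.

## Task

Load the 50 x 30 x 20 mm metal block into the fixture's pocket so that it sits fully home and swing the clamp arm over it against its stop. Then screw the black star knob down clockwise until the foot bites on the block and the resistance rises sharply, and give it a quarter turn more, not much less or more. Let go and leave it clamped.

Things in the scene. Friction and masses are not known exactly. Their poses are not given: they have to be found in the camera images.
- work_mid (a point): the work: a plain metal setting block, 30 x 50 x 20 mm along its x, y, z, 0.24 kg, with a small hole in its top; this point is its centre, 10 mm above its underside. It lies flat on the bench; beside it lie two other metal blocks that are not wanted: a 30 mm cube and a slimmer block of 22 x 45 x 18 mm
- work_block: the same block, origin at the centre of its underside
- fixture: the engraving fixture, fixed to the bench: an aluminium base plate 90 x 170 x 14 mm (x, y, z) with a rectangular pocket near its -y end and, near its +y end, an upright post that carries the swing arm; origin at the centre of the plate's underside, z up
- pocket (a point): centre of the pocket's floor, 8 mm above the bench, 6 mm below the plate's top; axes as the fixture's. The pocket is 53 mm long along x, 33 mm wide along y, open at the top, its upper 3 mm bevelled 3 mm wide all round. The block goes in with its 50 mm length along the fixture's x, either way round, and then stands 14 mm above the plate. It lies 45 mm along the fixture's -y from its centre
- pivot (a point): pivot of the swing arm: on the post's axis at the arm's mid-height, 60 mm above the bench; 90 mm from the pocket's centre along the fixture's +y
- swing_arm (a joint): angle of the swing arm about its upright pivot, rad. 0: arm along the fixture's -y, against its stop pin, clamp screw over the pocket's centre; it grows counter-clockwise seen from above (open, the arm points to the fixture's +x side). Arm 26 mm wide, 16 mm thick, its top 68 mm above the bench; stiff (0.35 N m), stays where left. Move it by its knob or push it
- clamp_knob: black star knob on top of the clamp screw at the arm's free end, 42 mm across, 24 mm high; origin at its centre, on the screw's axis, 90 mm from the pivot; z up. Turned clockwise (seen from above) it screws down, 6 mm a turn (0.95 mm a rad), its stiff thread holding where left. 12 to 19 mm of bare screw lie between knob and arm, room for the fingertips
- screw_axis (a point): where the clamp screw passes the top of the arm. Its foot, a 26 mm rubber-faced disc under the arm, turns with the knob; it hangs about 67 mm below the knob's centre, set by hand, so up to 1.5 mm off. Running free the knob takes 0.06 N m; within 0.3 rad of the foot's bite that has doubled, by a quarter turn it is about 0.3 N m (felt while turning; it eases as the hand waits)
There are look-alikes about, which are no part of the job. What is shaped like the work_block but blue is not meant.

How it is judged:
By the outcome, as a careful person would: the job done as asked, in the order asked, and still so for the second after the job is handed in, with the robot touching nothing.
It also fails if it takes over 72 s, if anything falls off the work surface, if the arm or the gripper's body presses on something with over 40 N, if the wrist force passes 120 N, or if a joint passes its speed limit or range.

## Working session

There is one attempt and no reset: what is moved stays moved. The work goes in short steps, Python scripts to look and compute and a tool call to move; the robot and the scene stay as the last step left them, time stands still between calls to the robot, and variables do not carry over. Pictures are saved under pics/ and viewed, and the job is handed in when it is done.

Besides the shell and the picture viewer there is one more tool, called as name([rows], argument=value, ...), one row to a line, values as JSON. play_rows: Moves the arm, as the interface text tells. Scaled input: -1 to 1 covers 300 mm each way for a shift and pi rad each way for a turn. Its arguments: {"type":"object","properties":{"deltas":{"type":"array"},"force":{"type":"number"}},"required":["deltas"]}

```bash
ls; mkdir -p pics
python3 - <<'E'
from plant import get_state, vision, r
import cv2
s=get_state(); print(s)
for n in ["scene","side","wrist"]:
    m=vision.camera_model(n); print(n,m)
    im=vision.snapshot(n); cv2.imwrite(f"pics/{n}0.png",im[:,:,::-1])
E
```

```text
pics
{'clock': 0.0, 'q': array([ 0.03379993,  0.6899762 , -0.1945424 ,  1.56634026,  0.15732306,
        0.90250308, -0.21512306]), 'qd': array([-0.00063487,  0.00038527,  0.00018383,  0.00120583, -0.00278744,
        0.00063329, -0.00111555]), 'joint_torque': array([ 3.38560185e-04, -5.27571630e+01, -1.26686912e+00, -1.53434461e+01,
       -5.26333472e-02,  6.56995355e-03,  1.65937727e-04]), 'tool_pos': array([ 6.24363543e-01, -4.05916649e-05,  2.35616627e-01]), 'eef_rot': array([ 9.99999580e-01,  4.85935632e-05, -9.12871244e-04,  6.71699168e-05]), 'contact_force': array([-0.15457333, -0.31304758, -0.16785177]), 'moment': array([0.04164365, 0.00792136, 0.02790692]), 'opening': 1.0009618754075467}
scene {'vfov': 51.22236701044383, 'cx': 313.4039400532962, 'cy': 235.93617377648184, 'world_to_cam': array([[ 0.49806371, -0.86698867, -0.01622325, -0.50044332],
       [ 0.64458445,  0.35765379,  0.67571789, -0.24691934],
       [-0.58003744, -0.34700781,  0.73698178, -0.7364353 ],
       [ 0.        ,  0.        ,  0.        ,  1.        ]])}
side {'vfov': 57.56541623582376, 'cx': 316.24072651801004, 'cy': 237.4307404940754, 'world_to_cam': array([[ 0.89562138, -0.44431814,  0.02106494, -0.55753137],
       [ 0.26819126,  0.57716721,  0.77133097, -0.01353687],
       [-0.35487434, -0.68517108,  0.63608553, -0.96527371],
       [ 0.        ,  0.        ,  0.        ,  1.        ]])}
wrist {'vfov': 62.62827643062754, 'cx': 314.7843351275037, 'cy': 246.04907276057426, 'world_to_cam': array([[ 9.99998989e-01, -1.78438077e-04, -1.41099128e-03,
        -6.24205922e-01],
       [-2.32619576e-04,  9.58217261e-01, -2.86041303e-01,
         3.96119656e-02],
       [ 1.40307686e-03,  2.86041342e-01,  9.58216250e-01,
        -3.89532964e-01],
       [ 0.00000000e+00,  0.00000000e+00,  0.00000000e+00,
         1.00000000e+00]])}
```

View pics/scene0.png

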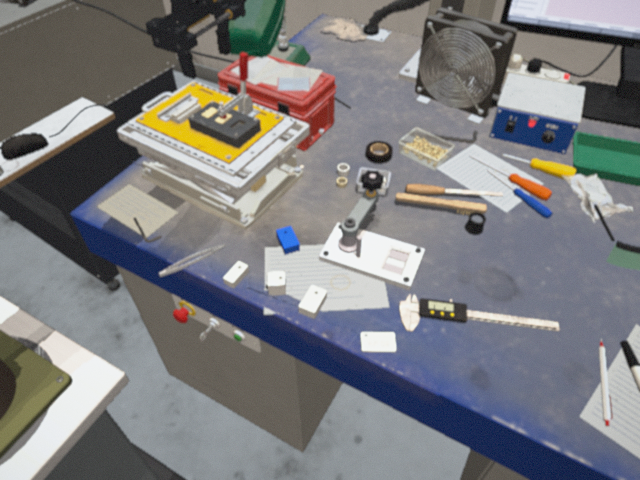

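View pics/side0.png

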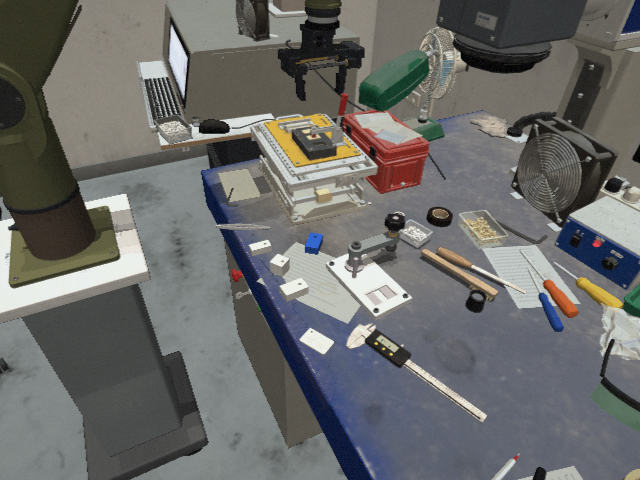

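View pics/wrist0.png

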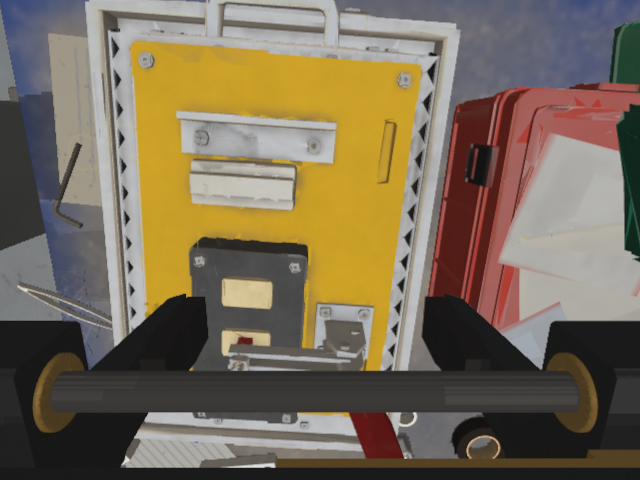

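```bash
cat > h.py <<'E'
import numpy as np, cv2
from plant import get_state, vision, r
from scipy.spatial.transform import Rotation as R
def proj(m,p):
    c=m["world_to_cam"]@np.append(p,1); f=240/np.tan(np.radians(m["vfov"])/2)
    return np.array([m["cx"]+f*c[0]/-c[2], m["cy"]-f*c[1]/-c[2]])
def ray(m,px):
    f=240/np.tan(np.radians(m["vfov"])/2); W=np.linalg.inv(m["world_to_cam"])
    d=W[:3,:3]@np.array([(px[0]-m["cx"])/f,-(px[1]-m["cy"])/f,-1.]); return W[:3,3],d/np.linalg.norm(d)
def plane(m,px,z):
    o,d=ray(m,px); return o+d*(z-o[2])/d[2]
def tri(ms,pxs):
    A=np.zeros((3,3));b=np.zeros(3); rs=[ray(m,p) for m,p in zip(ms,pxs)]
    for o,d in rs:
        P=np.eye(3)-np.outer(d,d);A+=P;b+=P@o
    x=np.linalg.solve(A,b); return x,[round(1000*np.linalg.norm((np.eye(3)-np.outer(d,d))@(x-o)),1) for o,d in rs]
def crop(im,x0,y0,x1,y1,k,name):
    cv2.imwrite(name,cv2.resize(im[y0:y1,x0:x1,::-1],None,fx=k,fy=k,interpolation=cv2.INTER_CUBIC))
E
python3 - <<'E'
from h import *
np.set_printoptions(precision=4,suppress=True)
sc,sd=vision.camera_model("scene"),vision.camera_model("side")
for n,a,b in [("blockhole?",(312,297),(292,286)),("cube",(276,278),(280,260)),("slim",(236,270),(260,245)),("knob",(373,178),(396,218)),("fixt corner near right",(410,283),(391,315))]:
    print(n,tri([sc,sd],[a,b]),plane(sc,a,.02),plane(sd,b,.02))
a=cv2.imread("pics/scene0.png")[:,:,::-1];b=cv2.imread("pics/side0.png")[:,:,::-1]
crop(a,215,160,435,325,3.6,"pics/sc_c.png");crop(b,235,200,425,330,4,"pics/sd_c.png")
E
```

```text
blockhole? (array([ 0.3981, -0.346 ,  0.0157]), [np.float64(1.5), np.float64(1.5)]) [ 0.3971 -0.3468  0.02  ] [ 0.3951 -0.351   0.02  ]
cube (array([ 0.4023, -0.2724,  0.0199]), [np.float64(0.7), np.float64(0.7)]) [ 0.4014 -0.2729  0.02  ] [ 0.4029 -0.2719  0.02  ]
slim (array([ 0.3869, -0.1972,  0.0101]), [np.float64(1.0), np.float64(1.0)]) [ 0.3822 -0.2023  0.02  ] [ 0.3824 -0.2093  0.02  ]
knob (array([ 0.6307, -0.3418,  0.1031]), [np.float64(2.0), np.float64(2.0)]) [ 0.7176 -0.307   0.02  ] [ 0.7069 -0.2523  0.02  ]
fixt corner near right (array([ 0.5536, -0.4646, -0.0343]), [np.float64(7.3), np.float64(7.3)]) [ 0.5032 -0.4772  0.02  ] [ 0.5292 -0.4955  0.02  ]
```

View pics/sc_c.png

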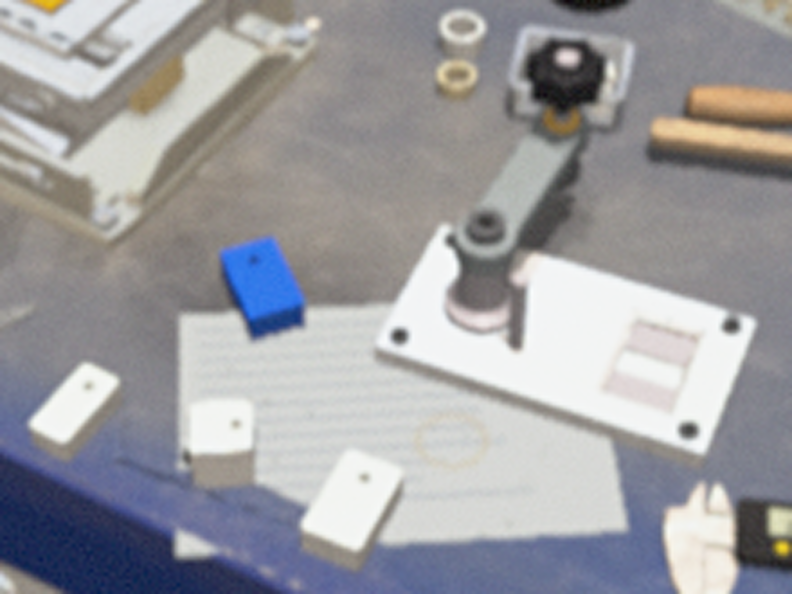

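View pics/sd_c.png

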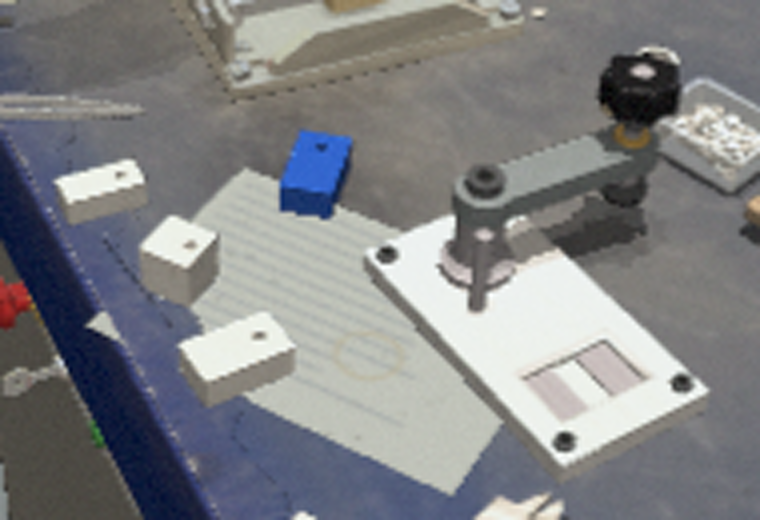

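Run:
```python
from h import *
np.set_printoptions(precision=4,suppress=True)
sc,sd=vision.camera_model("scene"),vision.camera_model("side")
S=lambda x,y:(215+x/3.6,160+y/3.6); D=lambda x,y:(235+x/4,200+y/4)
for n,a,b in [("LB",S(378,345),D(366,258)),("RB",S(703,445),D(560,467)),("RT",S(755,320),D(708,392)),("pivot screw",S(487,224),D(484,180)),
 ("screw LB",S(400,336),D(386,254)),("screwRB",S(688,430),D(564,440)),("screwRT",S(732,325),D(681,383)),("knobtop",S(569,57),D(643,72)),("blockhole",S(364,477),D(259,335)),("blkR",S(402,478),D(294,352)),("blkL",S(304,520),D(181,354)),("blkT",S(350,450),D(265,313)),("blkB",S(365,548),D(210,385))]:
    print(n,*tri([sc,sd],[a,b]),plane(sc,a,.014)[:2],plane(sd,b,.014)[:2])
```

```text
LB [ 0.495  -0.3067  0.0008] [np.float64(0.6), np.float64(0.6)] [ 0.486 -0.312] [ 0.4875 -0.3195]
RB [ 0.5093 -0.4767  0.0077] [np.float64(2.0), np.float64(2.0)] [ 0.5068 -0.477 ] [ 0.5037 -0.4824]
RT [ 0.5988 -0.4683  0.0067] [np.float64(0.2), np.float64(0.2)] [ 0.5926 -0.4696] [ 0.5935 -0.4734]
pivot screw [ 0.5404 -0.3429  0.0668] [np.float64(0.3), np.float64(0.3)] [ 0.5872 -0.3213] [ 0.5753 -0.2914]
screw LB [ 0.5012 -0.3162  0.0082] [np.float64(0.3), np.float64(0.3)] [ 0.4965 -0.3187] [ 0.4984 -0.3213]
screwRB [ 0.5165 -0.4661  0.0086] [np.float64(0.6), np.float64(0.6)] [ 0.5117 -0.4674] [ 0.5141 -0.4694]
screwRT [ 0.5882 -0.4598  0.0093] [np.float64(0.1), np.float64(0.1)] [ 0.5839 -0.4608] [ 0.5851 -0.463 ]
knobtop [ 0.6316 -0.341   0.1045] [np.float64(0.1), np.float64(0.1)] [ 0.7303 -0.3015] [ 0.7117 -0.2458]
blockhole [ 0.4143 -0.3448  0.0116] [np.float64(0.5), np.float64(0.5)] [ 0.4122 -0.3459] [ 0.4138 -0.3466]
blkR [ 0.4267 -0.3584  0.006 ] [np.float64(1.1), np.float64(1.1)] [ 0.4204 -0.3618] [ 0.4244 -0.3644]
blkL [ 0.3793 -0.3323  0.0057] [np.float64(2.8), np.float64(2.8)] [ 0.3776 -0.3339] [ 0.3739 -0.3421]
blkT [ 0.4241 -0.3314  0.0115] [np.float64(0.1), np.float64(0.1)] [ 0.4227 -0.3323] [ 0.4229 -0.3339]
blkB [ 0.3791 -0.3653  0.0121] [np.float64(0.0), np.float64(0.0)] [ 0.378 -0.366] [ 0.3785 -0.3669]
```

play_rows([
  [[-1,-0.08,0.19,0,0,0,0],[-1,-0.16,0.38,0,0,0,0],[-1,-0.24,0.57,0,0,0,0],[-1,-0.32,0.76,0,0,0,0],[-1,-0.38,0.95,0,0,0,0]],
])

```text
clock: 0.78
tool_pos: [0.5092, -0.2868, 0.2359]
eef_rot: [1.0, -0.0, -0.001, -0.0]
contact_force: [0.1, -0.4, -0.7]
opening: 0.999
```

play_rows([
  [[-1,-0.04,0.15,0,0,0,0],[-1,-0.06,0.25,0,0,0,0],[-1,-0.06,0.25,0,0,0,0],[-1,-0.06,0.25,0,0,0,0]],
])

```text
clock: 1.27
tool_pos: [0.4917, -0.3601, 0.2357]
eef_rot: [1.0, 0.001, -0.001, -0.001]
contact_force: [0.5, 0.4, -0.8]
opening: 1.0
```

Run:
```python
from h import *
import pickle
m=vision.camera_model("wrist"); im=vision.snapshot("wrist"); cv2.imwrite("pics/w1.png",im[:,:,::-1]); pickle.dump(m,open("w1.pkl","wb"))
s=get_state();print(s["clock"],s["tool_pos"],s["eef_rot"],s["q"])
```

```text
1.325 [ 0.49199158 -0.35961507  0.2357887 ] [ 9.99998347e-01  1.33164772e-03 -9.18891715e-04 -8.29246672e-04] [ 0.69015902  0.67241703 -0.23780835  1.61164353  0.1903671   0.88279111
  0.38330151]
```

View pics/w1.png

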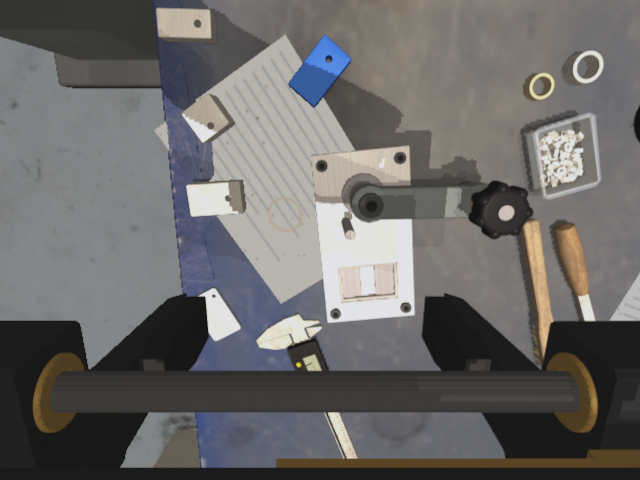

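play_rows([
  [[-1,-0.14,0.1,0,0,0,0],[-1,-0.21,0.13,0,0,0,0],[-1,-0.21,0.13,0,0,0,0],[-1,-0.21,0.13,0,0,0,0]],
])

```text
clock: 1.82
tool_pos: [0.4311, -0.3971, 0.2361]
eef_rot: [1.0, 0.003, 0.0, -0.001]
contact_force: [0.0, 0.3, 0.6]
opening: 1.003
```

Run:
```python
from h import *
import pickle
m=vision.camera_model("wrist"); im=vision.snapshot("wrist"); cv2.imwrite("pics/w2.png",im[:,:,::-1]); pickle.dump(m,open("w2.pkl","wb"))
s=get_state();print(s["clock"],s["tool_pos"],s["eef_rot"],s["q"])
a=cv2.imread("pics/w1.png")[:,:,::-1]
crop(a,150,130,430,330,2.8,"pics/w1c.png");crop(im,180,80,540,320,2.2,"pics/w2c.png")
```

```text
1.875 [ 0.4311934  -0.39712337  0.23604662] [ 9.99995321e-01  2.78435148e-03  4.34140590e-05 -1.26632999e-03] [ 0.81232731  0.64175226 -0.2490958   1.68356309  0.19621989  0.84228001
  0.4850984 ]
```

View pics/w1c.png

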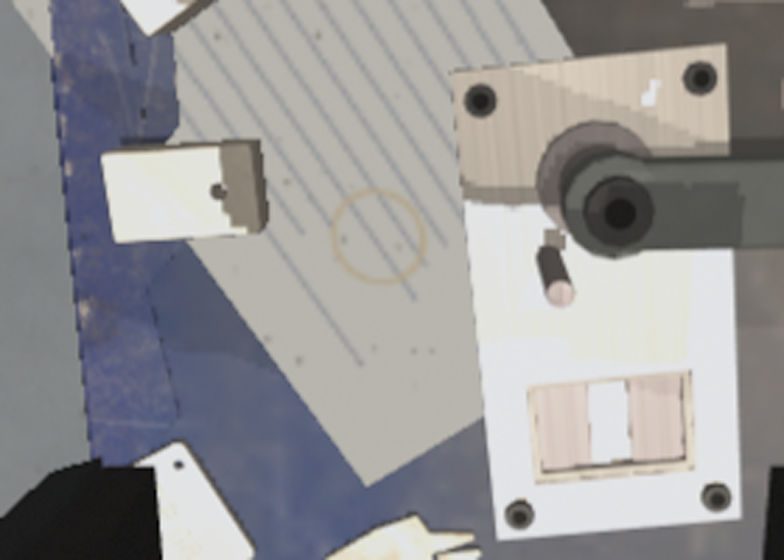

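View pics/w2.png

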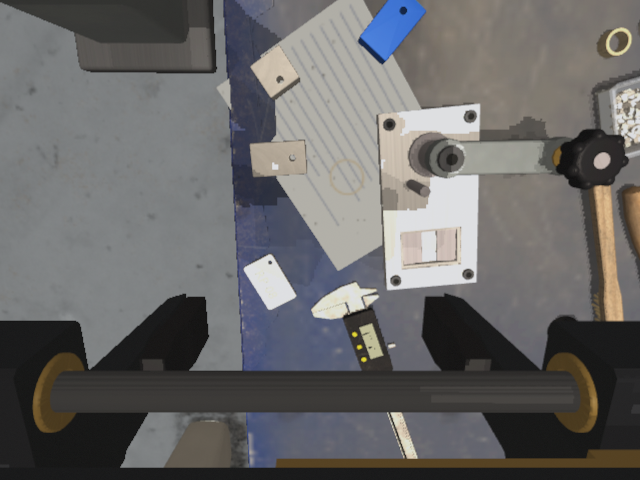

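View pics/w2c.png

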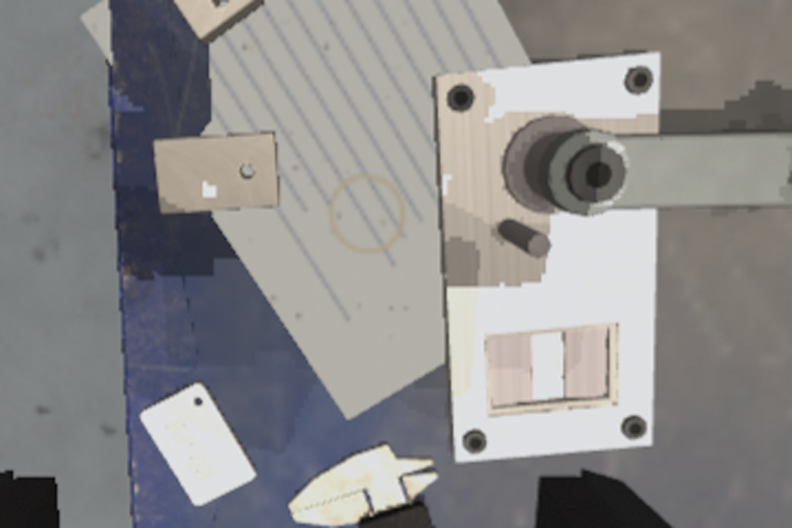

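```bash
cat > m.py <<'E'
from h import *
import pickle
np.set_printoptions(precision=4,suppress=True)
m1,m2=[pickle.load(open(f"w{i}.pkl","rb")) for i in(1,2)]
A=lambda x,y:(150+x/2.8,130+y/2.8); B=lambda x,y:(180+x/2.2,80+y/2.2)
P={}
for n,a,b,z in [("hole",A(219,191),B(247,170),.02),("bTL",A(102,155),B(153,141),.02),("bBL",A(116,243),B(162,214),.02),
 ("sTL",A(480,101),B(460,97),.014),("sTR",A(700,78),B(638,79),.014),("sBR",A(716,497),B(634,427),.014),("sBL",A(519,515),B(475,441),.014),
 ("pTL",A(527,388),B(485,335),.014),("pTR",A(690,371),B(617,323),.014),("pBR",A(694,466),B(618,402),.014),("pBL",A(537,484),B(491,415),.014),
 ("pivot",A(620,212),B(596,174),.072),("knob",(506,213),(601,161),.107)]:
    x,e=tri([m1,m2],[a,b]); P[n]=x; print(n,x,e[0],plane(m1,a,z)[:2],plane(m2,b,z)[:2])
for c in [(153,141),(275,132),(277,207),(162,214)]: print("blk w2",plane(m2,B(*c),.02))
E
python3 m.py
```

```text
hole [ 0.4108 -0.3485  0.0197] 0.2 [ 0.411  -0.3486] [ 0.4107 -0.3483]
bTL [ 0.3722 -0.3371  0.0169] 0.1 [ 0.3732 -0.3368] [ 0.3726 -0.337 ]
bBL [ 0.375  -0.3665  0.0193] 0.0 [ 0.3752 -0.3663] [ 0.3751 -0.3664]
sTL [ 0.4974 -0.3194  0.0157] 0.2 [ 0.4975 -0.3197] [ 0.4976 -0.3192]
sTR [ 0.5693 -0.312   0.0143] 0.1 [ 0.5694 -0.3121] [ 0.5693 -0.3119]
sBR [ 0.5844 -0.4615  0.0154] 0.1 [ 0.5847 -0.4621] [ 0.585  -0.4621]
sBL [ 0.5126 -0.4682  0.0166] 0.0 [ 0.5127 -0.4695] [ 0.5132 -0.4693]
pTL [ 0.5146 -0.4196  0.0141] 0.3 [ 0.5148 -0.4199] [ 0.5144 -0.4193]
pTR [ 0.5726 -0.414   0.0123] 0.0 [ 0.5722 -0.4134] [ 0.572  -0.4136]
pBR [ 0.5757 -0.4495  0.0154] 0.2 [ 0.5759 -0.4498] [ 0.5764 -0.4501]
pBL [ 0.5188 -0.4555  0.0174] 0.0 [ 0.5191 -0.4571] [ 0.5196 -0.4566]
pivot [ 0.5369 -0.3458  0.0711] 0.1 [ 0.5368 -0.3457] [ 0.5365 -0.3457]
knob [ 0.6273 -0.3439  0.1083] 0.0 [ 0.628  -0.3442] [ 0.6283 -0.344 ]
blk w2 [ 0.3726 -0.337   0.02  ]
blk w2 [ 0.4222 -0.3332  0.02  ]
blk w2 [ 0.423  -0.3633  0.02  ]
blk w2 [ 0.3751 -0.3664  0.02  ]
```

play_rows([
  [[-1,-0.06,-0.08,0.17,0,0,-0.01],[-1,-0.11,-0.158,0.34,0,0,-0.02],[-1,-0.11,-0.158,0.49,0,0,-0.02],[-1,-0.11,-0.158,0.49,0,0,-0.02],[-1,-0.11,-0.158,0.49,0,0,-0.02]],
])

```text
clock: 2.5
tool_pos: [0.3998, -0.3498, 0.0904]
eef_rot: [0.999, 0.035, 0.001, -0.001]
contact_force: [0.6, -0.4, 0.3]
opening: 1.002
```

```bash
cat >> h.py <<'E'
def st():
    s=get_state(); T=R.from_quat(s["eef_rot"]).as_matrix()
    print("t",round(s["clock"],2),"p",s["tool_pos"].round(4),"yaw",round(np.degrees(np.arctan2(T[1,0],T[0,0])),2),"z",T[:,2].round(4),"F",s["contact_force"].round(2),"M",s["moment"].round(3),"op",round(s["opening"],3),"q",s["q"].round(2)); return s,T
def go(pos,yaw):
    s,T=st(); d=T.T@(np.array(pos)-s["tool_pos"])
    y=np.radians(yaw); G=np.array([[np.cos(y),np.sin(y),0],[np.sin(y),-np.cos(y),0],[0,0,-1.]])
    rv=R.from_matrix(T.T@G).as_rotvec(); print("row",(d/.3).round(4),(rv/np.pi).round(4))
E
python3 -c "
from h import *
go([.398,-.350,.029],4)"
```

```text
t 2.5 p [ 0.3998 -0.3498  0.0904] yaw 3.97 z [ 0.0025  0.0014 -1.    ] F [ 0.64 -0.38  0.26] M [-0.054 -0.036 -0.035] op 1.002 q [ 0.74  0.8  -0.17  1.97  0.31  0.4   0.4 ]
row [-0.0066  0.0006  0.2046] [-0.0004 -0.0008 -0.0002]
```

play_rows([
  [[-0.4,-0.006,0,0.12,0,0,0],[-0.4,-0.006,0,0.205,0,0,0],[-0.4,-0.006,0,0.205,0,0,0],[-0.4,-0.006,0,0.205,0,0,0]],
], force=25)

```text
clock: 3.0
tool_pos: [0.3994, -0.3507, 0.0307]
eef_rot: [0.999, 0.034, 0.003, 0.0]
contact_force: [-0.5, 0.1, 0.8]
opening: 0.699
```

play_rows([
  [[0.5,0,0,0,0,0,0],[0.5,0,0,0,0,0,0],[0.5,0,0,0,0,0,0],[0.5,0,0,0,0,0,0]],
], force=25)

```text
clock: 3.5
tool_pos: [0.3994, -0.3507, 0.0307]
eef_rot: [0.999, 0.034, 0.003, 0.0]
contact_force: [0.2, 0.3, 1.0]
opening: 0.273
```

play_rows([
  [[0.5,0,0,-0.1,0,0,0],[0.5,0,0,-0.2,0,0,0],[0.5,0,0,-0.2,0,0,0]],
])

```text
clock: 3.88
tool_pos: [0.4001, -0.3515, 0.0924]
eef_rot: [0.999, 0.034, 0.004, 0.001]
contact_force: [-0.1, 0.6, -0.2]
opening: 0.254
```

```bash
python3 -c "
from h import *
cv2.imwrite('pics/w3.png',vision.snapshot('wrist')[:,:,::-1])
im=vision.snapshot('side');crop(im,200,170,420,330,3.6,'pics/s3.png')
go([.5456,-.4353,.08],5.85)"
```

```text
t 3.98 p [ 0.3989 -0.3507  0.0905] yaw 3.95 z [ 5.1e-03 -4.0e-04 -1.0e+00] F [-0.32 -0.19  0.01] M [-0.027  0.034  0.014] op 0.251 q [ 0.74  0.8  -0.17  1.97  0.32  0.39  0.39]
row [0.4681 0.3151 0.0375] [ 0.0003 -0.0016 -0.0106]
```

View pics/s3.png

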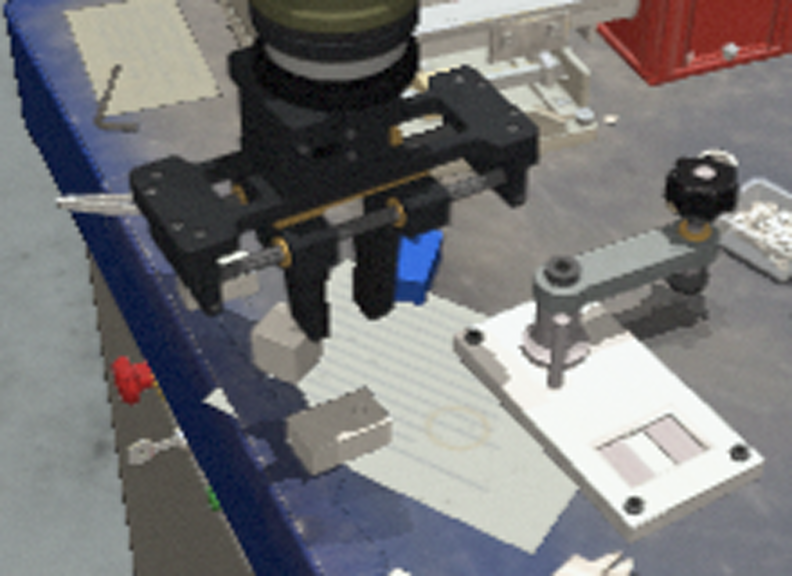

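View pics/w3.png

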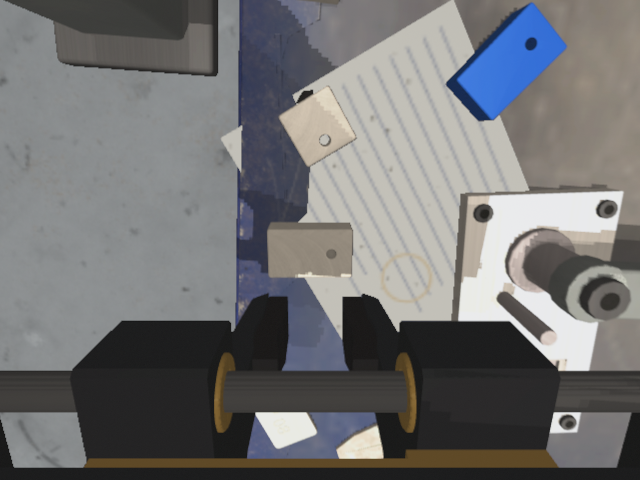

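Run:
```python
from h import *
st()
m=vision.camera_model("wrist"); im=cv2.imread("pics/w3.png")
for c in [(268,223),(352,222),(353,277),(267,277),(331,254)]: print(c,plane(m,c,.02)[:3].round(4))
sc=vision.camera_model("side")
for c in [(288,432),(367,388),(392,420),(312,456)]: print(plane(sc,(200+c[0]/3.6,170+c[1]/3.6),.02).round(4))
crop(im[:,:,::-1],220,190,440,370,3.5,"pics/w3c.png")
# project fingertip points
s=get_state();T=R.from_quat(s["eef_rot"]).as_matrix()
for dx in(-.02,.02): print(proj(m,s["tool_pos"]+T@[dx,0,.019]))
```

```text
t 3.98 p [ 0.3989 -0.3507  0.0905] yaw 3.95 z [ 5.1e-03 -4.0e-04 -1.0e+00] F [-0.32 -0.19  0.01] M [-0.027  0.034  0.014] op 0.251 q [ 0.74  0.8  -0.17  1.97  0.32  0.39  0.39]
(268, 223) [ 0.3714 -0.3307  0.02  ]
(352, 222) [ 0.4189 -0.3269  0.02  ]
(353, 277) [ 0.4227 -0.3601  0.02  ]
(267, 277) [ 0.3719 -0.3635  0.02  ]
(331, 254) [ 0.4086 -0.3467  0.02  ]
[ 0.3698 -0.3509  0.02  ]
[ 0.4222 -0.3387  0.02  ]
[ 0.4241 -0.3667  0.02  ]
[ 0.3745 -0.3724  0.02  ]
[271.01435184 295.27374092]
[358.1903808  295.25371466]
```

View pics/w3c.png

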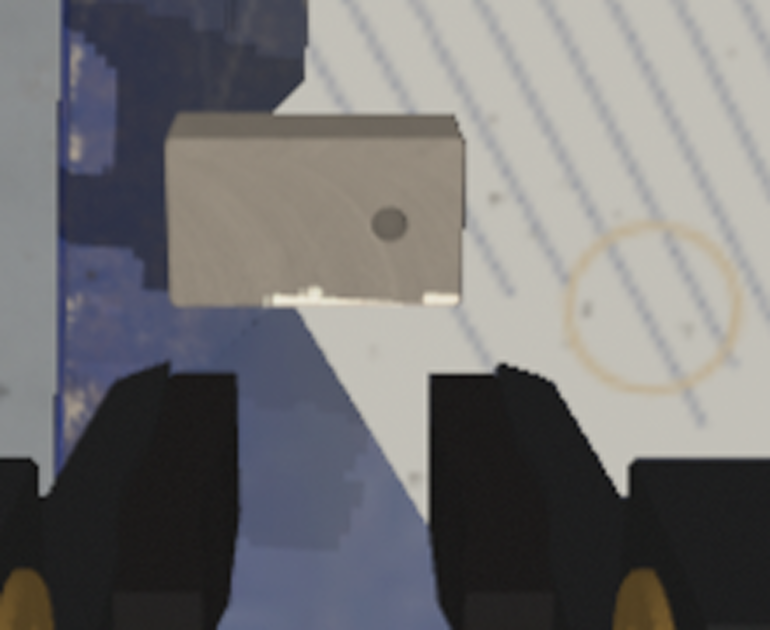

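Run:
```python
from h import *
m=vision.camera_model("wrist")
for c in [(267.7,229.1),(351.4,228.6),(352,276.6),(268.6,276.6),(331,254)]: print(c,plane(m,c,.02)[:3].round(4))
go([.3975,-.349,.026],4)
```

```text
(267.7, 229.1) [ 0.3713 -0.3342  0.02  ]
(351.4, 228.6) [ 0.4189 -0.3307  0.02  ]
(352, 276.6) [ 0.4221 -0.3599  0.02  ]
(268.6, 276.6) [ 0.3729 -0.3631  0.02  ]
(331, 254) [ 0.4086 -0.3467  0.02  ]
t 3.98 p [ 0.3989 -0.3507  0.0905] yaw 3.95 z [ 5.1e-03 -4.0e-04 -1.0e+00] F [-0.32 -0.19  0.01] M [-0.027  0.034  0.014] op 0.251 q [ 0.74  0.8  -0.17  1.97  0.32  0.39  0.39]
row [-0.0055 -0.006   0.2149] [ 0.0002 -0.0016 -0.0003]
```

play_rows([
  [[-0.5,0,0,0.0,0,0,0],[-0.5,-0.004,-0.005,0.1,0,0,0],[-0.5,-0.004,-0.005,0.215,0,0,0],[-0.5,-0.004,-0.005,0.215,0,0,0],[-0.5,-0.004,-0.005,0.215,0,0,0]],
])

```text
clock: 4.6
tool_pos: [0.398, -0.3492, 0.0262]
eef_rot: [0.999, 0.035, 0.002, 0.0]
contact_force: [0.1, 0.6, 0.7]
opening: 0.746
```

```bash
python3 -c "
from h import *
st()
cv2.imwrite('pics/w4.png',vision.snapshot('wrist')[:,:,::-1])
im=vision.snapshot('side');crop(im,200,170,420,330,3.6,'pics/s4.png')
im=vision.snapshot('scene');crop(im,215,160,435,325,3.6,'pics/c4.png')
"
```

```text
t 4.6 p [ 0.398  -0.3492  0.0262] yaw 3.96 z [ 4.8e-03 -2.0e-04 -1.0e+00] F [0.05 0.55 0.67] M [-0.007 -0.022  0.053] op 0.746 q [ 0.7   0.91 -0.11  1.99  0.35  0.25  0.36]
```

View pics/s4.png

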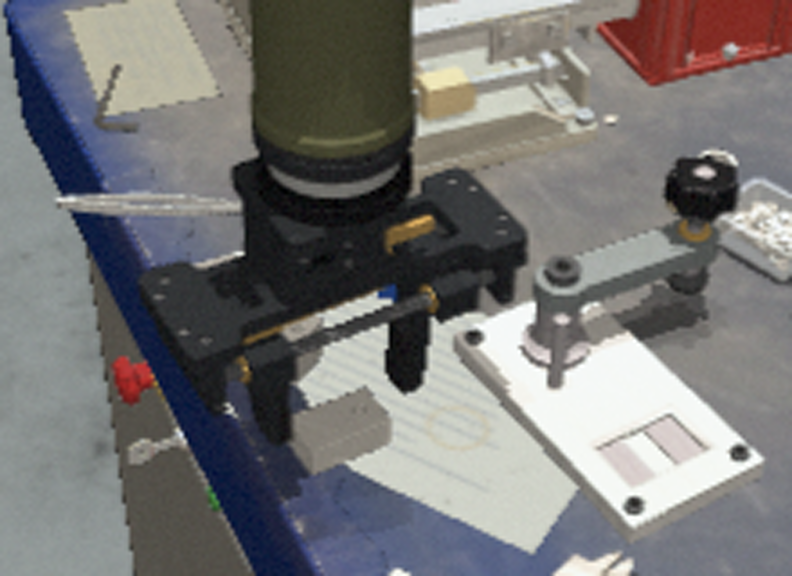

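View pics/w4.png

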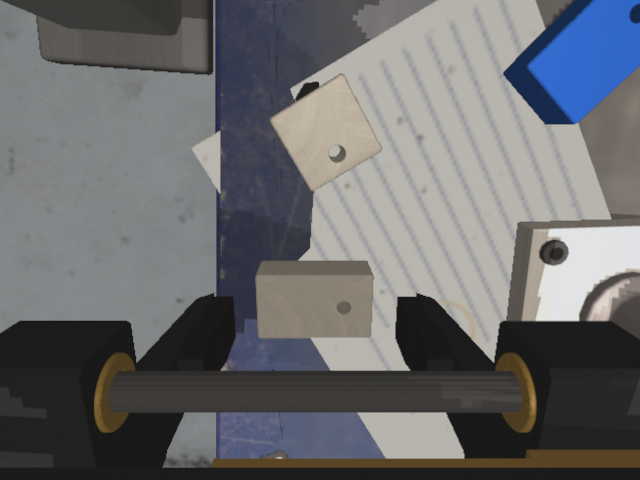

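View pics/c4.png

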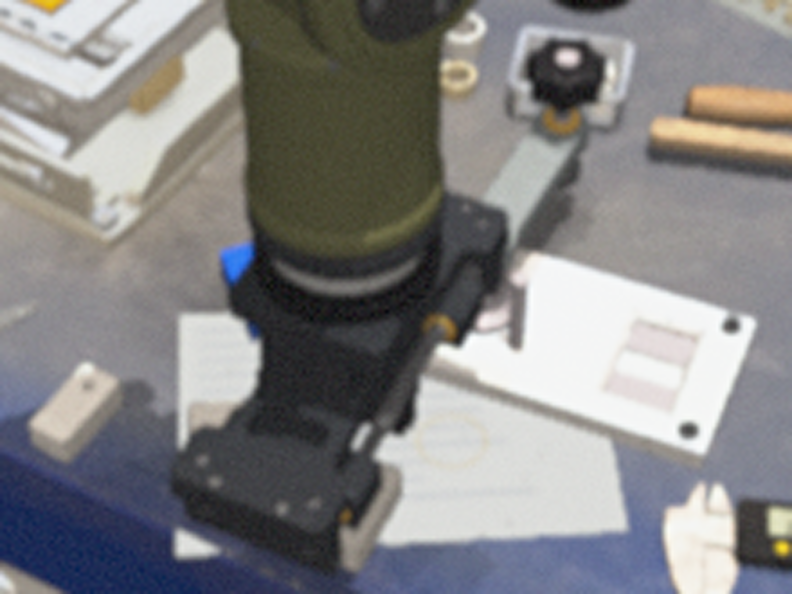

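```bash
python3 - <<'E'
from h import *
s,T=st()
for n,f in (("side",lambda p:((p-[200,170])*3.6)),("scene",lambda p:((p-[215,160])*3.6)),("wrist",lambda p:p)):
    m=vision.camera_model(n)
    for dx in(-.033,.033):
        for dz in (.019,0): print(n,dx,dz,f(proj(m,s["tool_pos"]+T@[dx,0,dz])).round(1))
m=vision.camera_model("wrist")
for c in [(257,278),(371,278),(373,337),(258,338),(344,307)]: print(c,plane(m,c,.02)[:3].round(4))
E
python3 -c "
import cv2
a=cv2.imread('pics/w4.png');cv2.imwrite('pics/w4c.png',cv2.resize(a[240:390,170:450],None,fx=2.8,fy=2.8))"
```

```text
t 4.75 p [ 0.3985 -0.3498  0.027 ] yaw 3.94 z [ 0.0066 -0.0015 -1.    ] F [ 0.18 -0.05  0.68] M [0.044 0.007 0.031] op 0.749 q [ 0.7   0.91 -0.11  1.99  0.35  0.25  0.36]
side -0.033 0.019 [282.5 451.4]
side -0.033 0 [281.  426.9]
side 0.033 0.019 [388.9 408.1]
side 0.033 0 [389.  383.8]
scene -0.033 0.019 [325.3 562.9]
scene -0.033 0 [323.9 539.4]
scene 0.033 0.019 [387.1 456.7]
scene 0.033 0 [386.8 432.5]
wrist -0.033 0.019 [242.7 295.2]
wrist -0.033 0 [234.7 313.9]
wrist 0.033 0.019 [386.6 295.2]
wrist 0.033 0 [394.6 313.8]
(257, 278) [ 0.3735 -0.3383  0.02  ]
(371, 278) [ 0.4213 -0.3351  0.02  ]
(373, 337) [ 0.4253 -0.3628  0.02  ]
(258, 338) [ 0.3747 -0.3665  0.02  ]
(344, 307) [ 0.4112 -0.3492  0.02  ]
```

View pics/w4c.png

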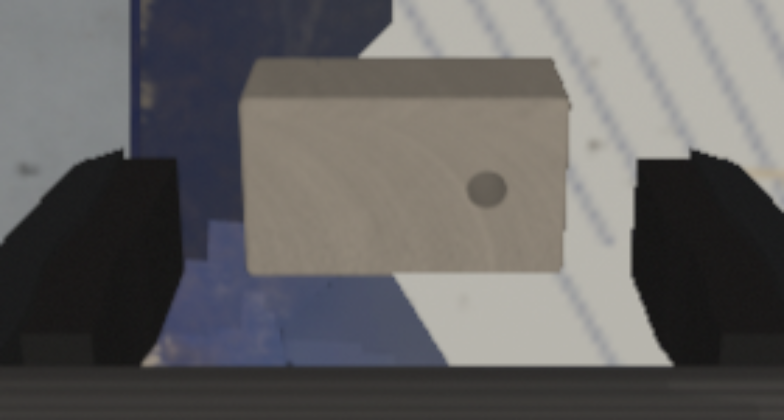

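play_rows([
  [[0,0,0.002,-0.003,0,0,0],[0,0,0.002,-0.003,0,0,0],[0,0,0.002,-0.003,0,0,0]],
], force=25)

```text
clock: 5.12
tool_pos: [0.3986, -0.3504, 0.0282]
eef_rot: [0.999, 0.034, 0.003, 0.001]
contact_force: [0.6, 1.0, 0.1]
opening: 0.5
```

```bash
python3 -c "
from h import *
st()
cv2.imwrite('pics/w5.png',vision.snapshot('wrist')[:,:,::-1])
im=vision.snapshot('side');crop(im,200,170,420,330,3.6,'pics/s5.png')
a=cv2.imread('pics/w5.png');cv2.imwrite('pics/w5c.png',cv2.resize(a[240:390,170:450],None,fx=2.8,fy=2.8))"
```

```text
t 5.12 p [ 0.3986 -0.3504  0.0282] yaw 3.93 z [ 0.0069 -0.0017 -1.    ] F [0.64 0.97 0.06] M [ 0.053  0.025 -0.046] op 0.5 q [ 0.7   0.91 -0.11  1.99  0.35  0.25  0.36]
```

View pics/w5c.png

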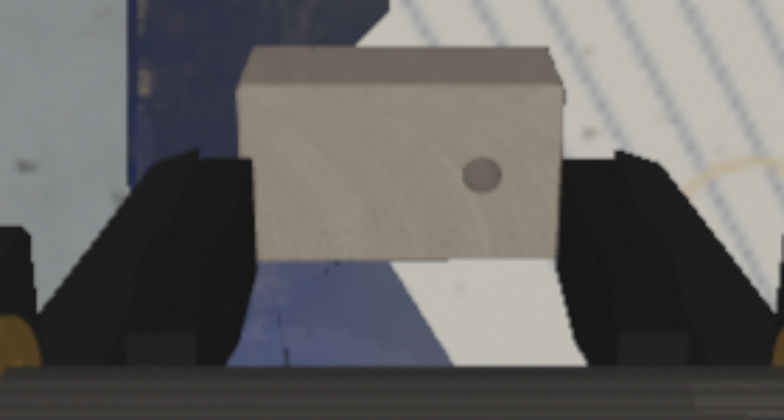

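View pics/s5.png

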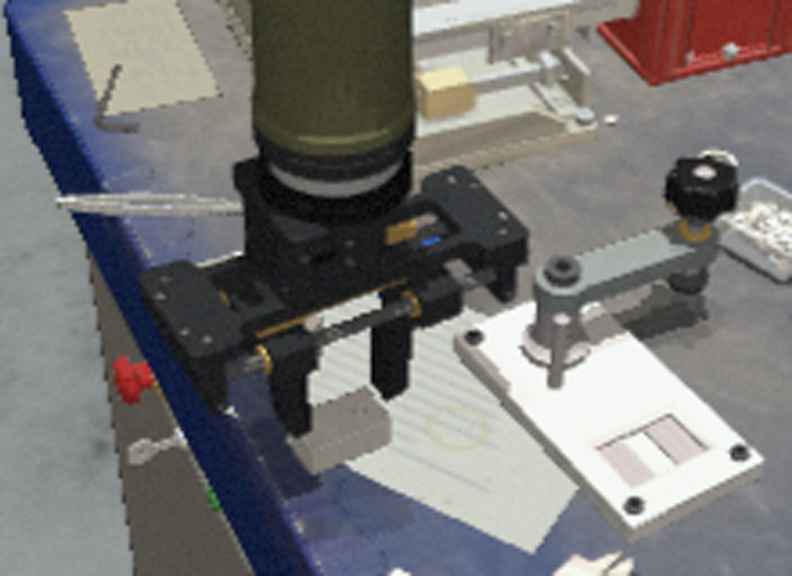

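Run:
```python
from h import *
print(r.nose_length,[a for a in dir(r) if a[0]!='_'])
s,T=st();m=vision.camera_model("wrist")
for dz in (.019,.01,0):
  for y in (-.009,): print(dz,[proj(m,s["tool_pos"]+T@[dx,y,dz]).round(1) for dx in(-.022,.022)])
```

```text
0.019 ['Unreachable', 'finish_job', 'nose_length']
t 5.22 p [ 0.3985 -0.3503  0.028 ] yaw 3.94 z [ 0.0066 -0.0015 -1.    ] F [ 0.01 -0.51  0.76] M [-0.007 -0.033 -0.032] op 0.501 q [ 0.7   0.91 -0.11  1.99  0.35  0.25  0.36]
0.019 [array([266. , 276.8]), array([363.2, 276.8])]
0.01 [array([263.5, 284.4]), array([365.7, 284.3])]
0 [array([260.4, 293.7]), array([368.7, 293.6])]
```

play_rows([
  [[-0.4,0,0,0,0,0,0],[-0.4,0,0,0,0,0,0],[-0.4,0,0,0.02,0,0,0],[-0.4,0,0,0.028,0,0,0],[-0.4,0,0,0.028,0,0,0]],
])

```text
clock: 5.85
tool_pos: [0.3984, -0.3502, 0.0192]
eef_rot: [0.999, 0.034, 0.003, 0.001]
contact_force: [-1.2, 0.0, 0.4]
opening: 0.699
```

```bash
python3 -c "
from h import *
st()
cv2.imwrite('pics/w6.png',vision.snapshot('wrist')[240:390,170:450,::-1])
im=vision.snapshot('side');crop(im,240,220,340,320,6,'pics/s6.png')"
```

```text
t 5.85 p [ 0.3984 -0.3502  0.0192] yaw 3.94 z [ 0.0061 -0.0011 -1.    ] F [-1.16  0.02  0.39] M [ 0.012  0.076 -0.008] op 0.699 q [ 0.7   0.93 -0.1   1.99  0.35  0.24  0.36]
```

View pics/s6.png

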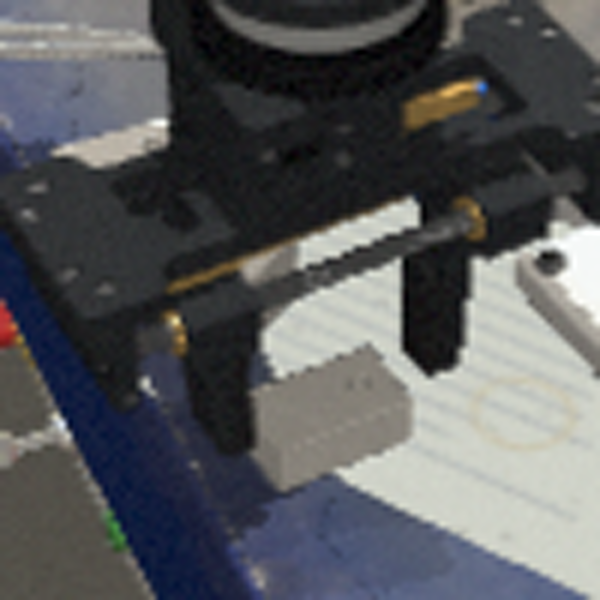

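View pics/w6.png

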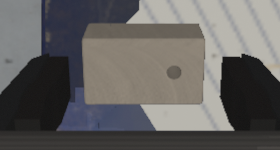

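Run:
```python
from h import *
s,T=st();m=vision.camera_model("side")
for dx in (-.038,.038):
  for dz in (.019,.01,0,-.01,-.02): print(dx,dz,((proj(m,s["tool_pos"]+T@[dx,0,dz])-[240,220])*6).round(0))
for c in [(255,395),(368,345),(412,390),(285,435)]: print(plane(m,(240+c[0]/6,220+c[1]/6),.02).round(4))
```

```text
t 5.95 p [ 0.3985 -0.3503  0.0195] yaw 3.94 z [ 0.0065 -0.0014 -1.    ] F [-0.31  0.02  0.16] M [-0.014  0.032  0.008] op 0.699 q [ 0.7   0.93 -0.1   1.99  0.35  0.24  0.36]
-0.038 0.019 [219. 475.]
-0.038 0.01 [217. 456.]
-0.038 0 [216. 435.]
-0.038 -0.01 [215. 413.]
-0.038 -0.02 [213. 391.]
0.038 0.019 [422. 392.]
0.038 0.01 [422. 373.]
0.038 0 [422. 352.]
0.038 -0.01 [422. 330.]
0.038 -0.02 [422. 308.]
[ 0.3785 -0.3427  0.02  ]
[ 0.4214 -0.3375  0.02  ]
[ 0.4257 -0.3624  0.02  ]
[ 0.3803 -0.3631  0.02  ]
```

play_rows([
  [[-0.4,0,0,0.01,0,0,0],[-0.4,0,0,0.018,0,0,0],[-0.4,0,0,0.018,0,0,0]],
])

```text
clock: 6.32
tool_pos: [0.3985, -0.3502, 0.0139]
eef_rot: [0.999, 0.034, 0.003, 0.001]
contact_force: [-0.3, 0.3, 0.5]
opening: 0.703
```

```bash
python3 -c "
from h import *
st()"
```

```text
t 6.33 p [ 0.3985 -0.3502  0.0139] yaw 3.94 z [ 0.0062 -0.0011 -1.    ] F [-0.25  0.29  0.5 ] M [ 0.015  0.009 -0.013] op 0.703 q [ 0.7   0.94 -0.1   1.99  0.35  0.22  0.36]
```

play_rows([
  [[0,0,0,0,0,0,0],[0,0,0,0,0,0,0],[0,0,0,0,0,0,0]],
], force=25)

```text
clock: 6.7
tool_pos: [0.3984, -0.3502, 0.0139]
eef_rot: [0.999, 0.034, 0.003, 0.001]
contact_force: [-0.3, 0.4, 0.1]
opening: 0.562
```

```bash
python3 -c "
from h import *
st()"
```

```text
t 6.7 p [ 0.3984 -0.3502  0.0139] yaw 3.94 z [ 0.006  -0.0011 -1.    ] F [-0.32  0.42  0.14] M [-0.006 -0.015  0.035] op 0.562 q [ 0.7   0.94 -0.1   1.99  0.35  0.22  0.36]
```

play_rows([
  [[0,0,0,-0.06,0,0,0],[0,0,0,-0.16,0,0,0],[0,0,0,-0.22,0,0,0],[0,0,0,-0.22,0,0,0]],
], force=35)

```text
clock: 7.2
tool_pos: [0.3987, -0.3509, 0.0818]
eef_rot: [0.999, 0.034, 0.004, 0.002]
contact_force: [-0.1, 0.1, -1.5]
opening: 0.556
```

```bash
python3 -c "
from h import *
cv2.imwrite('pics/w7.png',vision.snapshot('wrist')[200:400,150:470,::-1])
im=vision.snapshot('side');crop(im,220,180,420,330,3.6,'pics/s7.png')
go([.5456,-.4353,.08],5.85)"
```

```text
t 7.3 p [ 0.3978 -0.3501  0.0801] yaw 3.93 z [ 0.0061 -0.0012 -1.    ] F [ 0.61  0.36 -2.49] M [-0.002 -0.037 -0.007] op 0.557 q [ 0.73  0.82 -0.16  1.98  0.33  0.37  0.38]
row [0.472  0.317  0.0036] [ 0.0006 -0.0019 -0.0106]
```

View pics/s7.png

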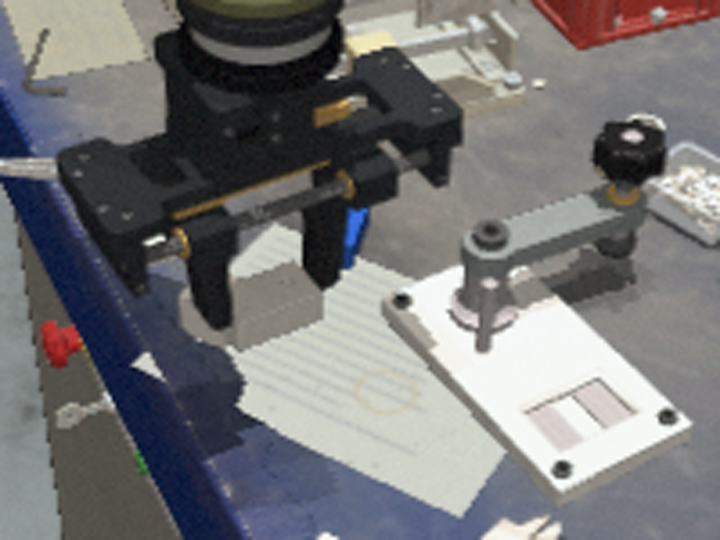

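View pics/w7.png

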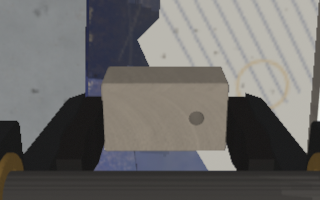

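Run:
```python
from h import *
s,T=st();m=vision.camera_model("wrist"); z=s["tool_pos"][2]+.0061
P=np.array([plane(m,c,z) for c in [(253.5,282),(377,281.5),(377.5,350),(254,350.5),(346.5,318)]])
print(P.round(4)); c=P[:4].mean(0); print(c, (T.T@(c-s["tool_pos"])).round(4), np.linalg.norm(P[1]-P[0]),np.linalg.norm(P[2]-P[1]))
print(np.degrees(np.arctan2(*(P[1]-P[0])[[1,0]])),np.degrees(np.arctan2(*(P[2]-P[3])[[1,0]])))
```

```text
t 7.3 p [ 0.3978 -0.3501  0.0801] yaw 3.93 z [ 0.0061 -0.0012 -1.    ] F [ 0.61  0.36 -2.49] M [-0.002 -0.037 -0.007] op 0.557 q [ 0.73  0.82 -0.16  1.98  0.33  0.37  0.38]
[[ 0.3731 -0.3352  0.0862]
 [ 0.4207 -0.3318  0.0862]
 [ 0.4243 -0.3616  0.0862]
 [ 0.3741 -0.3651  0.0862]
 [ 0.4103 -0.3481  0.0862]]
[ 0.39803583 -0.34842331  0.08617916] [ 0.0004 -0.0017 -0.0061] 0.047639491730486136 0.030029011626270145
4.026675361424049 3.9668910117226046
```

play_rows([
  [[0,0.1,0.12,0,0,0,0],[0,0.26,0.24,0,0,0,-0.005],[0,0.4,0.317,0.0,0,0,-0.01],[0,0.472,0.319,0.0,0,-0.002,-0.01],[0,0.472,0.319,0.02,0,-0.002,-0.01]],
])

```text
clock: 7.92
tool_pos: [0.5474, -0.4342, 0.0737]
eef_rot: [0.999, 0.051, 0.0, 0.0]
contact_force: [-0.8, 0.3, -2.8]
opening: 0.561
```

play_rows([
  [[0,0,0,0,0,0,0],[0,0,0,0,0,0,0]],
])

```text
clock: 8.18
tool_pos: [0.5456, -0.434, 0.073]
eef_rot: [0.999, 0.051, -0.001, -0.0]
contact_force: [-0.1, 0.7, -2.1]
opening: 0.557
```

```bash
python3 -c "
from h import *
im=vision.snapshot('wrist');crop(im,160,100,480,340,2.4,'pics/w8.png')
im=vision.snapshot('scene');crop(im,305,150,465,300,3.6,'pics/c8.png')
go([.5456,-.4356,.045],5.85)"
```

```text
t 8.28 p [ 0.5464 -0.4345  0.0738] yaw 5.83 z [-1.e-04 -3.e-04 -1.e+00] F [ 0.08 -0.16 -2.  ] M [-0.002 -0.013 -0.046] op 0.556 q [ 0.72  0.99 -0.24  1.43  0.29  0.76  0.48]
row [-0.0029  0.0034  0.0959] [ 0.0001  0.     -0.0001]
```

View pics/w8.png

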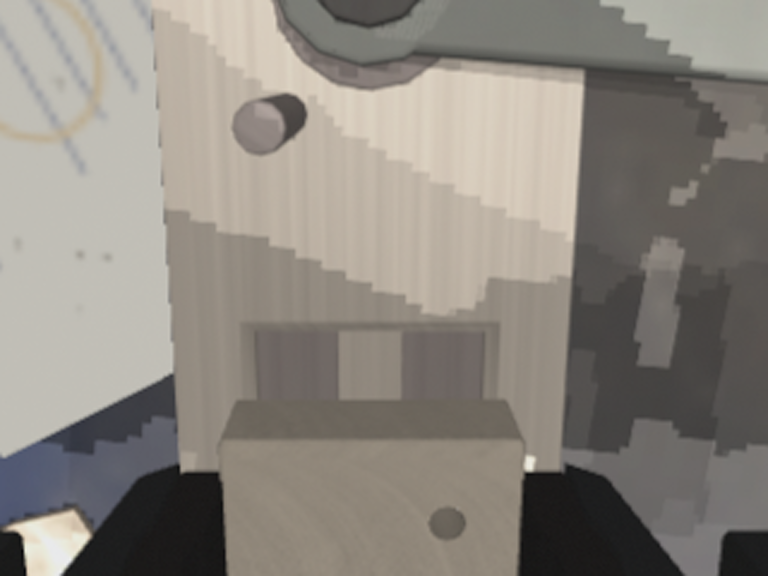

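View pics/c8.png

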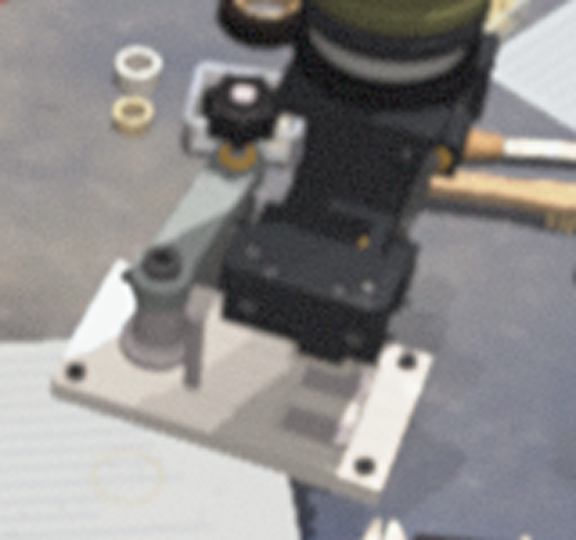

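Run:
```python
from h import *
s,T=st();m=vision.camera_model("wrist");z=s["tool_pos"][2]
L=lambda p:(T.T@(p-s["tool_pos"])).round(4)
Q=lambda x,y:(160+x/2.4,100+y/2.4)
for n,c,zz in [("pocketTL",(243,322),.014),("pocketTR",(499,322),.014),("floorTL",(256,330),.011),("blkbotL",(233,401),z-.0139),("blkbotR",(508,401),z-.0139),("blktopL",(222,440),z+.0061),("blktopR",(523,440),z+.0061)]: print(n,L(plane(m,Q(*c),zz)))
```

```text
t 8.28 p [ 0.5464 -0.4345  0.0738] yaw 5.83 z [-1.e-04 -3.e-04 -1.e+00] F [ 0.08 -0.16 -2.  ] M [-0.002 -0.013 -0.046] op 0.556 q [ 0.72  0.99 -0.24  1.43  0.29  0.76  0.48]
pocketTL [-0.0291 -0.0181  0.0598]
pocketTR [ 0.029  -0.0181  0.0598]
floorTL [-0.0266 -0.0154  0.0628]
blkbotL [-0.025  -0.0155  0.0139]
blkbotR [ 0.0248 -0.0155  0.0139]
blktopL [-0.024  -0.016  -0.0061]
blktopR [ 0.0245 -0.016  -0.0061]
```

play_rows([
  [[0,-0.001,0.005,0.05,0,0,0],[0,-0.001,0.005,0.1,0,0,0],[0,-0.001,0.005,0.13,0,0,0],[0,-0.001,0.005,0.15,0,0,0],[0,-0.001,0.005,0.16,0,0,0]],
])

```text
clock: 8.9
tool_pos: [0.5462, -0.4359, 0.0253]
eef_rot: [0.999, 0.051, -0.0, 0.0]
contact_force: [-0.3, -0.2, -2.2]
opening: 0.558
```

```bash
python3 -c "
from h import *
go([.5456,-.4356,.0215],5.85)"
```

```text
t 8.9 p [ 0.5462 -0.4359  0.0253] yaw 5.84 z [-3.e-04 -0.e+00 -1.e+00] F [-0.27 -0.25 -2.24] M [-0.018 -0.009 -0.066] op 0.558 q [ 0.72  1.05 -0.22  1.43  0.31  0.69  0.47]
row [-0.002  -0.0012  0.0126] [-0.      0.0001 -0.0001]
```

play_rows([
  [[0,0,0,0.007,0,0,0],[0,0,0,0.013,0,0,0],[0,0,0,0.014,0,0,0]],
])

```text
clock: 9.28
tool_pos: [0.5465, -0.436, 0.022]
eef_rot: [0.999, 0.051, 0.0, 0.0]
contact_force: [-1.0, 0.4, 4.1]
opening: 0.554
```

```bash
python3 -c "
from h import *
go([.5456,-.4356,.0215],5.85)"
```

```text
t 9.28 p [ 0.5465 -0.436   0.022 ] yaw 5.83 z [ 2.e-04 -5.e-04 -1.e+00] F [-0.96  0.43  4.1 ] M [0.337 0.311 0.071] op 0.554 q [ 0.72  1.06 -0.22  1.43  0.31  0.68  0.47]
row [-0.0027 -0.0018  0.0017] [ 0.0002 -0.0001 -0.0001]
```

play_rows([
  [[-0.3,0,0,0,0,0,0],[-0.3,0,0,0,0,0,0],[-0.3,0,0,-0.05,0,0,0],[-0.3,0,0,-0.2,0,0,0],[-0.3,0,0,-0.36,0,0,0]],
])

```text
clock: 9.9
tool_pos: [0.5464, -0.4359, 0.1317]
eef_rot: [0.999, 0.051, 0.0, 0.0]
contact_force: [0.1, 0.1, 0.1]
opening: 0.65
```

play_rows([
  [[-0.3,0,0,-0.17,0,0,0],[-0.3,0,0.17,-0.3,0,0,0],[-0.3,0,0.17,-0.3,0,0,0],[-0.3,0,0.17,-0.3,0,0,0]],
])

```text
clock: 10.4
tool_pos: [0.5513, -0.4863, 0.222]
eef_rot: [0.999, 0.051, 0.0, -0.0]
contact_force: [-0.4, 0.0, -0.7]
opening: 0.653
```

```bash
python3 -c "
from h import *
import pickle
st()
m=vision.camera_model('wrist');pickle.dump(m,open('w9.pkl','wb'))
im=vision.snapshot('wrist');cv2.imwrite('pics/w9.png',im[:,:,::-1]);crop(im,240,100,440,260,3.8,'pics/w9c.png')
im=vision.snapshot('side');crop(im,300,200,430,330,4.5,'pics/s9.png')
im=vision.snapshot('scene');crop(im,315,160,435,300,4.2,'pics/c9.png')"
```

```text
t 10.4 p [ 0.5513 -0.4863  0.222 ] yaw 5.81 z [ 3.e-04  2.e-04 -1.e+00] F [-0.37  0.01 -0.71] M [ 0.016  0.004 -0.036] op 0.653 q [ 0.78  0.87 -0.28  1.18  0.24  1.11  0.6 ]
```

View pics/w9.png

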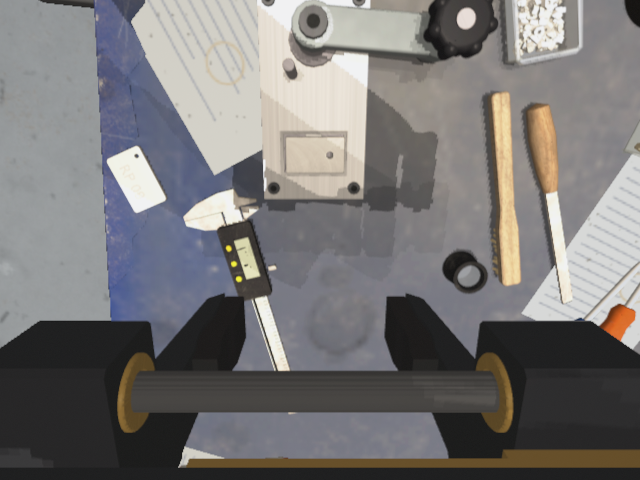

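View pics/w9c.png

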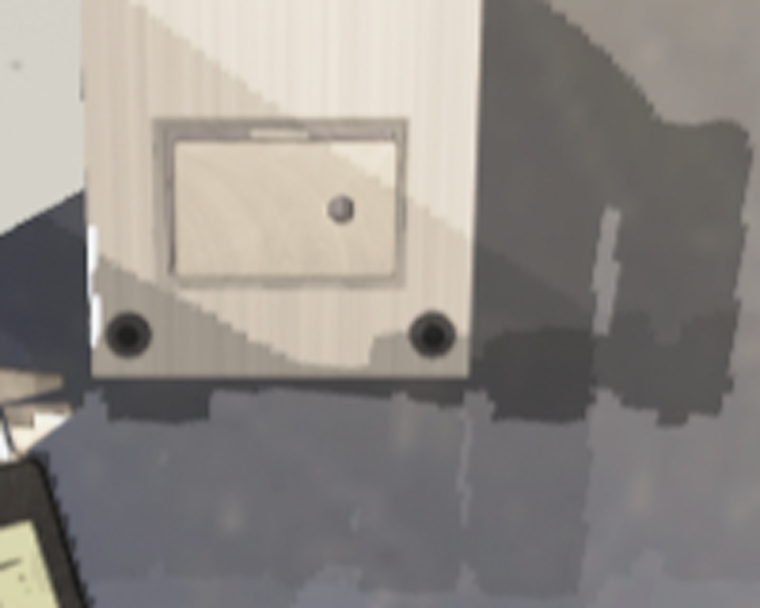

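View pics/s9.png

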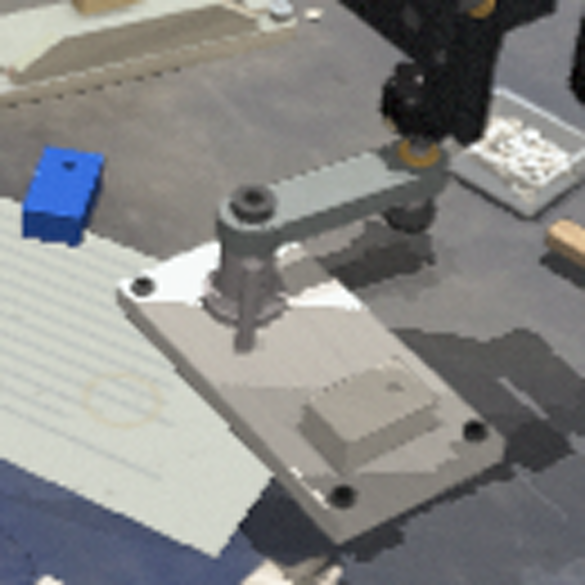

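View pics/c9.png

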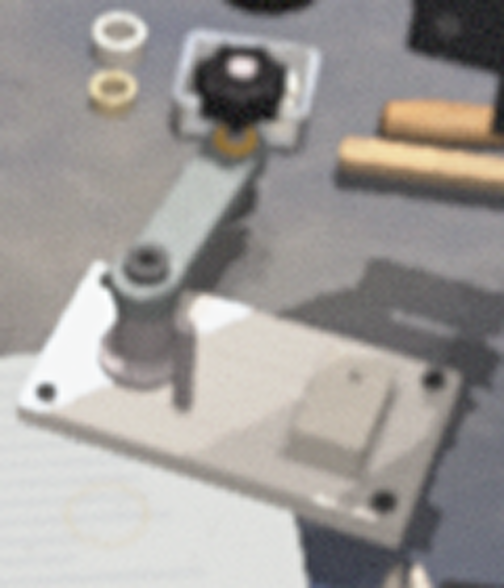

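```bash
python3 - <<'E'
from h import *
import pickle
np.set_printoptions(precision=4,suppress=True)
m1,m2,m9=[pickle.load(open(f"w{i}.pkl","rb")) for i in(1,2,9)]
ims=[cv2.imread(f"pics/w{i}.png") for i in(1,2,9)]
px=[]
for im,g in zip(ims,[(506,213),(601,161),(466,19)]):
    x,y=g; y0=max(0,y-16); w=im[y0:y+16,x-16:x+16].min(2)
    n,l,s,c=cv2.connectedComponentsWithStats((w>120).astype(np.uint8))
    k=1+np.argmax([s[i,4] if np.hypot(*(c[i]-[16,y-y0]))<8 else 0 for i in range(1,n)]); px.append(c[k]+[x-16,y0]); print(px[-1],s[k])
print(tri([m1,m2,m9],px))
for p,m in zip(px,(m1,m2,m9)): print(plane(m,p,.108))
sd=vision.camera_model("side")
def zat(m,px,xy):
    # height on vertical line xy best matching row
    zs=np.linspace(0,.15,1501); r=[abs(proj(m,[*xy,z])[1]-px[1]) for z in zs]; return zs[int(np.argmin(r))]
k=np.array([.6277,-.344]); C=np.linalg.inv(sd["world_to_cam"])[:2,3]; u=(C-k)/np.linalg.norm(C-k)
print("cap",zat(sd,(395.75,218),k),"foot front",zat(sd,(391,251.8),k+.013*u),"armtop?")
E
python3 - <<'E'
import cv2
a=cv2.imread('pics/side0.png');cv2.imwrite('pics/s0k.png',cv2.resize(a[200:265,340:425],None,fx=9,fy=9,interpolation=cv2.INTER_CUBIC))
E
```

```text
[505.866  212.5361] [  8   8  16  16 194]
[601.4667 160.2952] [  9   7  16  17 210]
[465.8234  18.1078] [  7   5  19  22 334]
(array([ 0.6256, -0.3431,  0.1112]), [np.float64(0.2), np.float64(0.2), np.float64(0.1)])
[ 0.6273 -0.3436  0.108 ]
[ 0.6278 -0.3435  0.108 ]
[ 0.6266 -0.3422  0.108 ]
cap 0.10769999999999999 foot front 0.027599999999999996 armtop?
```

View pics/s0k.png

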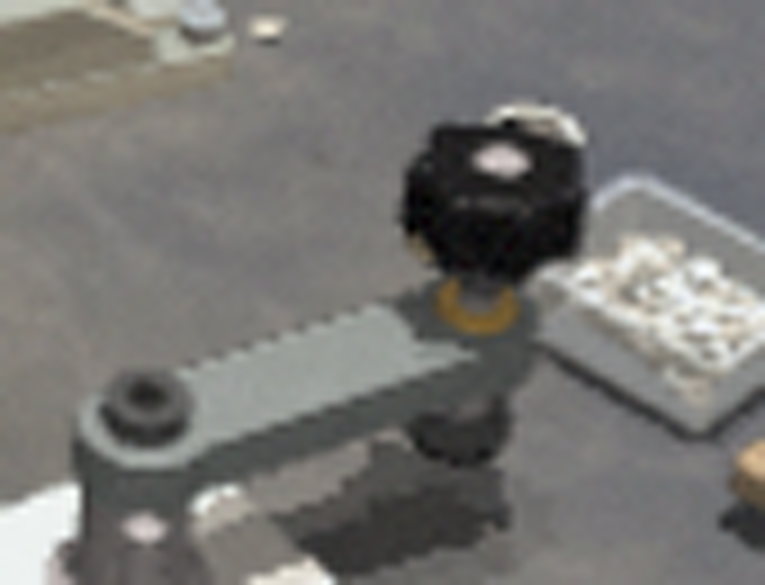

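```bash
python3 -c "
from h import *
go([.6268,-.3433,.17],90)"
```

```text
t 10.55 p [ 0.5514 -0.4848  0.2206] yaw 5.94 z [-0.0016  0.0021 -1.    ] F [ 0.1   0.79 -0.31] M [0.023 0.001 0.021] op 0.652 q [ 0.78  0.88 -0.28  1.19  0.24  1.11  0.6 ]
row [ 0.299  -0.4428  0.1692] [-9.00e-04 -2.00e-04 -4.67e-01]
```

play_rows([
  [[-1,0.06,-0.09,0.03,0,0,-0.058],[-1,0.12,-0.18,0.06,0,0,-0.116],[-1,0.18,-0.27,0.1,0,0,-0.174],[-1,0.24,-0.36,0.14,0,0,-0.232],[-1,0.3,-0.443,0.17,0,0,-0.29]],
])

```text
clock: 11.18
tool_pos: [0.627, -0.3406, 0.1684]
eef_rot: [0.872, 0.489, -0.001, -0.002]
contact_force: [0.7, 0.4, 0.5]
opening: 1.0
```

play_rows([
  [[-1,0,0,0,0,0,-0.058],[-1,0,0,0,0,0,-0.116],[-1,0,0,0,0,0,-0.174],[-1,0,0,0,0,0,-0.176]],
])

```text
clock: 11.68
tool_pos: [0.6266, -0.3397, 0.1676]
eef_rot: [0.706, 0.709, 0.0, -0.004]
contact_force: [0.1, 0.1, -0.1]
opening: 1.0
```

```bash
python3 -c "
from h import *
im=vision.snapshot('wrist');cv2.imwrite('pics/w10.png',im[:,:,::-1])
go([.6268,-.3433,.089],90)"
```

```text
t 11.72 p [ 0.6267 -0.3398  0.1677] yaw 90.17 z [-0.0047  0.0047 -1.    ] F [-0.32  0.32 -0.26] M [ 0.084 -0.075  0.017] op 1.0 q [ 0.71  0.95 -0.62  1.3   0.57  1.07  1.59]
row [-0.0129  0.0014  0.2624] [-0.0015 -0.0015  0.001 ]
```

View pics/w10.png

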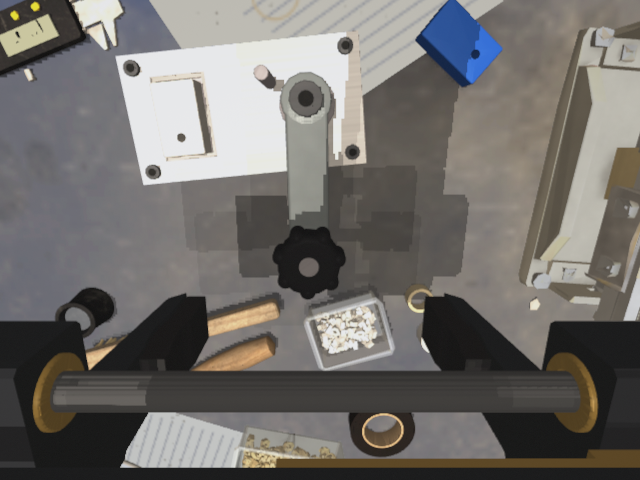

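Run:
```python
from h import *
import pickle
m=vision.camera_model('wrist'); pickle.dump(m,open("w10.pkl","wb"))
for z in(.106,.108,.11,.112): print(z,plane(m,(309,267),z))
ms=[pickle.load(open(f"w{i}.pkl","rb")) for i in(1,2,9,10)]
px=[(505.9,212.5),(601.5,160.3),(465.8,18.1),(309,267)]
print(tri(ms,px)); 
for z in(.108,.11): print("pivot",plane(m,(306,97),.072))
```

```text
0.106 [ 0.62776374 -0.34312045  0.106     ]
0.108 [ 0.62706254 -0.3430982   0.108     ]
0.11 [ 0.62636134 -0.34307595  0.11      ]
0.112 [ 0.62566014 -0.3430537   0.112     ]
(array([ 0.62576989, -0.34308321,  0.1110571 ]), [np.float64(0.1), np.float64(0.2), np.float64(0.2), np.float64(0.2)])
pivot [ 0.53524953 -0.34510235  0.072     ]
pivot [ 0.53524953 -0.34510235  0.072     ]
```

play_rows([
  [[-1,-0.011,-0.001,0.1,-0.001,-0.001,0],[-1,-0.011,-0.001,0.2,-0.001,-0.001,0],[-1,-0.011,-0.001,0.262,-0.001,-0.001,0],[-1,-0.011,-0.001,0.262,-0.001,-0.001,0]],
])

```text
clock: 12.22
tool_pos: [0.6252, -0.3421, 0.0877]
eef_rot: [0.706, 0.708, -0.001, -0.002]
contact_force: [1.1, -0.4, 0.2]
opening: 0.999
```

play_rows([
  [[0.3,0,0,0,0,0,0],[0.3,0,0,0,0,0,0],[0.3,0,0,0,0,0,0],[0.3,0,0,0,0,0,0]],
], force=20)

```text
clock: 12.72
tool_pos: [0.6253, -0.3423, 0.0881]
eef_rot: [0.706, 0.708, -0.0, -0.002]
contact_force: [0.6, -0.6, 1.1]
opening: 0.572
```

```bash
python3 -c "
from h import *
st()
im=vision.snapshot('wrist');crop(im,160,200,480,400,2.4,'pics/w11.png')
im=vision.snapshot('side');crop(im,320,150,460,290,4.2,'pics/s11.png')"
```

```text
t 12.72 p [ 0.6253 -0.3423  0.0881] yaw 90.13 z [-0.0038  0.0024 -1.    ] F [ 0.62 -0.65  1.12] M [ 0.083 -0.09  -0.035] op 0.572 q [ 0.7   1.04 -0.58  1.35  0.63  0.94  1.55]
```

View pics/s11.png

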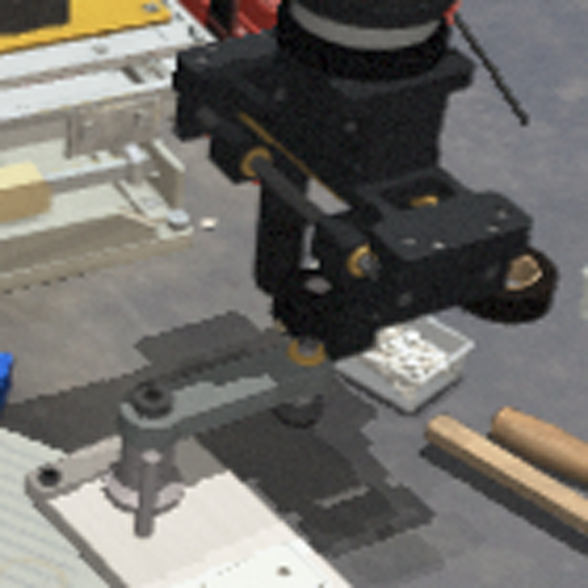

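View pics/w11.png

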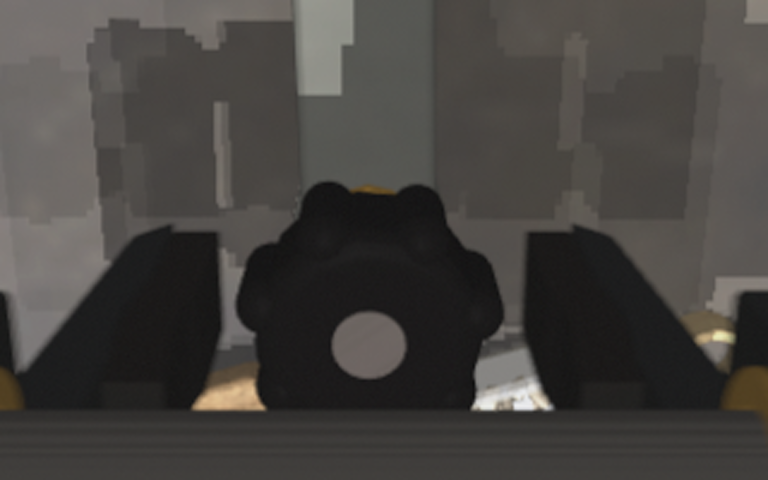

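play_rows([
  [[0.3,0,0,0,0,0,0],[0.3,0,0,0,0,0,0],[0.3,0,0,0,0,0,0],[0.3,0,0,0,0,0,0]],
], force=25)

```text
clock: 13.32
tool_pos: [0.6253, -0.3425, 0.0879]
eef_rot: [0.706, 0.708, -0.001, -0.002]
contact_force: [-0.0, 0.6, -0.2]
opening: 0.466
```

```bash
python3 -c "
from h import *
s,T=st()
im=vision.snapshot('wrist');crop(im,160,200,480,400,2.4,'pics/w12.png')
# swing waypoints in tool frame
c=np.array([.5363,-.3456]); p=s['tool_pos'][:2]; 
v=p-c; print('radius',np.linalg.norm(v),'ang',np.degrees(np.arctan2(v[1],v[0]))+90-5.85)
for a in [5,10,15,20,25,30,35,40,45]:
    t=np.radians(-a); q=c+np.array([[np.cos(t),-np.sin(t)],[np.sin(t),np.cos(t)]])@v
    d=T.T@np.append(q-p,0)/.3; print(a,d[:2].round(3),round(a/180,3))
"
```

```text
t 13.32 p [ 0.6253 -0.3425  0.0879] yaw 90.14 z [-0.0039  0.002  -1.    ] F [-0.05  0.59 -0.22] M [-0.039 -0.108  0.053] op 0.466 q [ 0.7   1.04 -0.58  1.35  0.63  0.94  1.55]
radius 0.08904304379272507 ang 86.16430423869285
5 [-0.026 -0.   ] 0.028
10 [-0.052 -0.003] 0.056
15 [-0.077 -0.008] 0.083
20 [-0.102 -0.015] 0.111
25 [-0.126 -0.024] 0.139
30 [-0.15  -0.035] 0.167
35 [-0.172 -0.048] 0.194
40 [-0.193 -0.063] 0.222
45 [-0.213 -0.08 ] 0.25
```

View pics/w12.png

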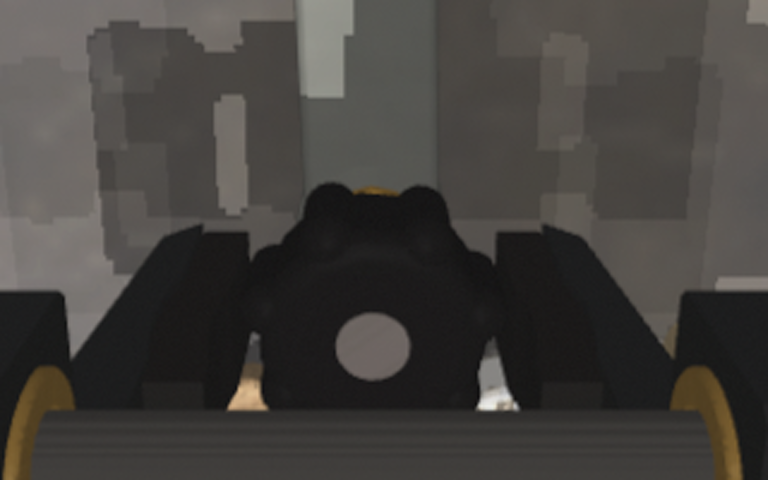

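play_rows([
  [[0.3,-0.042,-0.002,0,0,0,0.044],[0.3,-0.082,-0.01,0,0,0,0.089],[0.3,-0.121,-0.022,0,0,0,0.133],[0.3,-0.159,-0.04,0,0,0,0.178],[0.3,-0.193,-0.063,0,0,0,0.222]],
], force=30)

```text
clock: 14.0
tool_pos: [0.6082, -0.3978, 0.0879]
eef_rot: [0.906, 0.423, 0.001, -0.003]
contact_force: [2.1, 2.9, -0.9]
opening: 0.468
```

```bash
cat > sw.py <<'E'
from h import *
s,T=st()
c=np.array([.5363,-.3456]); p=s['tool_pos'][:2]; 
v=p-c; a0=np.degrees(np.arctan2(v[1],v[0]))+90-5.85; print('radius',np.linalg.norm(v),'ang',a0)
yaw=np.degrees(np.arctan2(T[1,0],T[0,0]))
for a in [8,16,24,32,40,48]:
    t=np.radians(-a); q=c+np.array([[np.cos(t),-np.sin(t)],[np.sin(t),np.cos(t)]])@(v/np.linalg.norm(v)*.0895)
    d=T.T@np.append(q-p,.0879-s['tool_pos'][2])/.3; print(a,d.round(3),round(a/180,3))
E
python3 sw.py
```

```text
t 14.0 p [ 0.6082 -0.3978  0.0879] yaw 50.02 z [-0.0013  0.0059 -1.    ] F [ 2.05  2.87 -0.89] M [ 0.692 -0.459  0.085] op 0.468 q [ 0.71  1.03 -0.43  1.31  0.46  0.91  1.05]
radius 0.08879823577095494 ang 48.16777198828506
8 [-0.041  0.002 -0.   ] 0.044
16 [-0.083 -0.003 -0.   ] 0.089
24 [-0.123 -0.015 -0.   ] 0.133
32 [-0.161 -0.032 -0.   ] 0.178
40 [-0.196 -0.054 -0.   ] 0.222
48 [-0.228 -0.081 -0.   ] 0.267
```

Working: 3.5 N resistance. Continue.

play_rows([
  [[0.3,-0.041,0.001,0,0,0,0.044],[0.3,-0.083,-0.003,0,0,0,0.089],[0.3,-0.123,-0.015,0,0,0,0.133],[0.3,-0.161,-0.032,0,0,0,0.178],[0.3,-0.196,-0.054,0,0,0,0.222]],
])

```text
clock: 14.62
tool_pos: [0.5604, -0.431, 0.0879]
eef_rot: [0.996, 0.086, 0.002, -0.003]
contact_force: [4.2, 1.8, -2.3]
opening: 0.469
```

```bash
python3 sw.py; python3 -c "
from h import *
im=vision.snapshot('side');crop(im,300,180,460,320,4.2,'pics/s13.png')"
```

```text
t 14.62 p [ 0.5604 -0.431   0.0879] yaw 9.87 z [ 0.0035  0.0073 -1.    ] F [ 4.19  1.8  -2.35] M [ 0.207 -0.916 -0.036] op 0.469 q [ 0.72  0.98 -0.26  1.39  0.29  0.81  0.54]
radius 0.08875888882637352 ang 9.893764862288132
8 [-0.041  0.004 -0.   ] 0.044
16 [-0.083 -0.001 -0.   ] 0.089
24 [-0.123 -0.011 -0.001] 0.133
32 [-0.162 -0.026 -0.001] 0.178
40 [-0.198 -0.047 -0.001] 0.222
48 [-0.23  -0.073 -0.001] 0.267
```

View pics/s13.png

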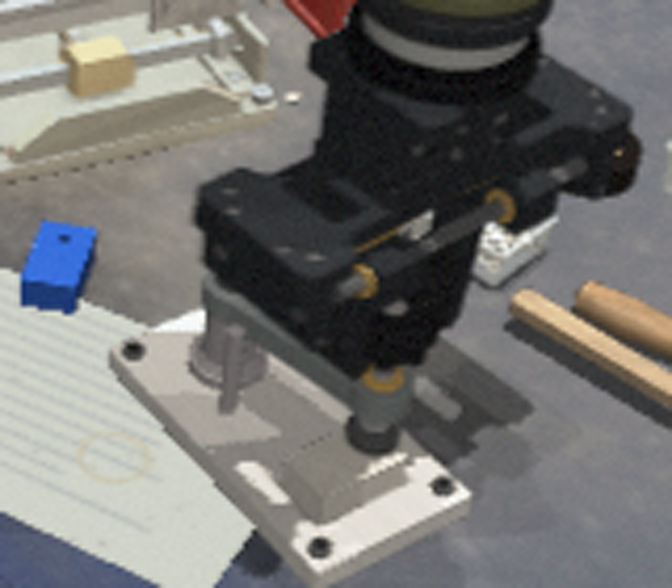

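play_rows([
  [[0.3,-0.03,0.003,0,0,0,0.03],[0.3,-0.048,0.002,0,0,0,0.05],[0.3,-0.056,0.002,0,0,0,0.055],[0.3,-0.06,0.002,0,0,0,0.055]],
])

```text
clock: 15.18
tool_pos: [0.5449, -0.4339, 0.088]
eef_rot: [1.0, -0.001, 0.004, -0.004]
contact_force: [9.5, 0.5, -7.3]
opening: 0.469
```

```bash
python3 sw.py
```

```text
t 15.18 p [ 0.5449 -0.4339  0.088 ] yaw -0.11 z [ 0.0082  0.0077 -0.9999] F [ 9.53  0.49 -7.29] M [-0.108 -1.94   0.006] op 0.469 q [ 0.72  0.96 -0.22  1.43  0.24  0.77  0.42]
radius 0.08875795599186076 ang -0.2843179893481871
8 [-0.041  0.004 -0.   ] 0.044
16 [-0.083 -0.001 -0.   ] 0.089
24 [-0.123 -0.011 -0.001] 0.133
32 [-0.162 -0.027 -0.001] 0.178
40 [-0.197 -0.048 -0.001] 0.222
48 [-0.23  -0.074 -0.001] 0.267
```

play_rows([
  [[0.3,-0.008,0,0,0,0,0],[0.3,-0.012,0,0,0,0,0]],
])

```text
clock: 15.42
tool_pos: [0.545, -0.4339, 0.088]
eef_rot: [1.0, 0.001, 0.008, -0.003]
contact_force: [9.8, -2.1, -8.5]
opening: 0.471
```

```bash
python3 sw.py|head -2
```

```text
t 15.43 p [ 0.545  -0.4339  0.088 ] yaw 0.08 z [ 0.015   0.0064 -0.9999] F [ 9.78 -2.14 -8.54] M [-0.563 -1.648 -0.028] op 0.471 q [ 0.72  0.96 -0.22  1.44  0.24  0.76  0.42]
radius 0.08874189340328496 ang -0.23803039799924441
```

```bash
python3 -c "
from h import *
go([.5455,-.4343,.088],0)"
```

```text
t 15.43 p [ 0.545  -0.4339  0.088 ] yaw 0.08 z [ 0.015   0.0064 -0.9999] F [ 9.78 -2.14 -8.54] M [-0.563 -1.648 -0.028] op 0.471 q [ 0.72  0.96 -0.22  1.44  0.24  0.76  0.42]
row [0.0017 0.0013 0.0002] [-0.002  -0.0048  0.0004]
```

play_rows([
  [[0.3,0.001,0.001,0,-0.002,-0.005,0],[0.3,0.001,0.001,0.0006,-0.002,-0.005,0.05],[0.3,0.001,0.001,0.0012,-0.002,-0.005,0.1],[0.3,0.001,0.001,0.0018,-0.002,-0.005,0.155],[0.3,0.001,0.001,0.0024,-0.002,-0.005,0.21]],
], force=35)

```text
clock: 16.05
tool_pos: [0.5454, -0.4341, 0.0873]
eef_rot: [0.946, -0.325, -0.002, -0.002]
contact_force: [1.4, -0.6, -1.5]
opening: 0.465
```

```bash
python3 -c "
from h import *
go([.5455,-.4343,.0873],0)"
```

```text
t 16.05 p [ 0.5454 -0.4341  0.0873] yaw -37.91 z [-0.002   0.0056 -1.    ] F [ 1.42 -0.61 -1.47] M [-0.167 -0.268  0.031] op 0.465 q [ 0.63  0.96 -0.04  1.43  0.04  0.76 -0.09]
row [ 0.0007  0.0003 -0.0002] [-0.0015  0.0012 -0.2106]
```

play_rows([
  [[0.3,0,0,0.0006,0,0,0.058],[0.3,0,0,0.0012,0,0,0.116],[0.3,0,0,0.0018,0,0,0.174],[0.3,0,0,0.0024,0,0,0.232],[0.3,0,0,0.003,0,0,0.29]],
])

```text
clock: 16.68
tool_pos: [0.5455, -0.4345, 0.0864]
eef_rot: [-0.705, 0.709, 0.002, 0.001]
contact_force: [0.2, -2.0, -2.7]
opening: 0.464
```

```bash
python3 -c "
from h import *
st()
im=vision.snapshot('wrist');crop(im,160,200,480,400,2.4,'pics/w14.png')"
```

```text
t 16.68 p [ 0.5455 -0.4345  0.0864] yaw -90.33 z [-0.0021  0.0047 -1.    ] F [ 0.21 -2.   -2.74] M [-0.428 -0.142  0.092] op 0.464 q [ 0.51  0.98  0.21  1.44 -0.25  0.76 -0.77]
```

View pics/w14.png

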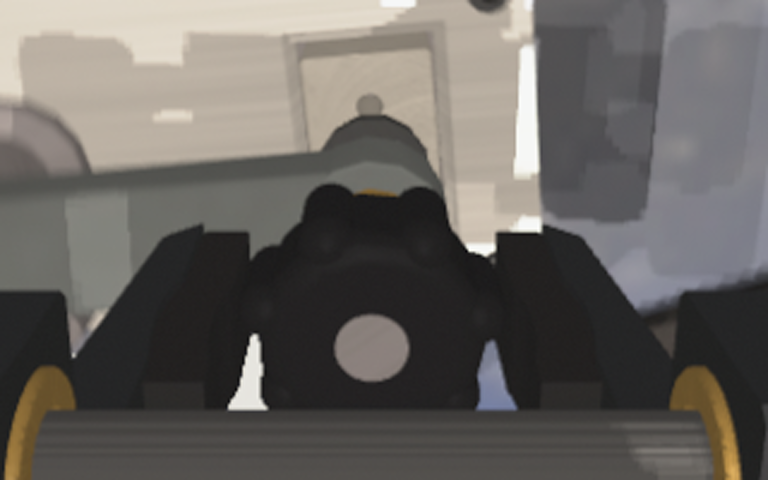

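play_rows([
  [[0.3,0,0,0.0006,0,0,0.058],[0.3,0,0,0.0012,0,0,0.116],[0.3,0,0,0.0018,0,0,0.174],[0.3,0,0,0.0024,0,0,0.232],[0.3,0,0,0.003,0,0,0.29]],
])

```text
clock: 17.35
tool_pos: [0.5452, -0.4349, 0.0855]
eef_rot: [-0.318, 0.948, 0.002, -0.001]
contact_force: [0.9, -2.6, -0.4]
opening: 0.469
```

```bash
python3 -c "
from h import *
st()"
```

```text
t 17.35 p [ 0.5452 -0.4349  0.0855] yaw -142.92 z [-0.0032  0.0038 -1.    ] F [ 0.87 -2.63 -0.4 ] M [-0.351  0.097  0.1  ] op 0.469 q [ 0.4   1.02  0.45  1.44 -0.54  0.81 -1.46]
```

play_rows([
  [[0.3,0,0,0.0006,0,0,0.058],[0.3,0,0,0.0012,0,0,0.116],[0.3,0,0,0.0018,0,0,0.174]],
])

```text
clock: 17.73
tool_pos: [0.545, -0.4351, 0.0851]
eef_rot: [-0.049, 0.999, 0.002, -0.002]
contact_force: [-0.8, -1.5, -1.0]
opening: 0.471
```

```bash
python3 -c "
from h import *
st()"
```

```text
t 17.73 p [ 0.545  -0.4351  0.0851] yaw -174.33 z [-0.004   0.0039 -1.    ] F [-0.83 -1.53 -0.97] M [-0.153  0.159  0.135] op 0.471 q [ 0.34  1.05  0.59  1.45 -0.69  0.86 -1.89]
```

play_rows([
  [[0.3,0,0,0.0006,0,0,0.058],[0.3,0,0,0.0012,0,0,0.116],[0.3,0,0,0.0018,0,0,0.174]],
])

```text
clock: 18.1
tool_pos: [0.5447, -0.435, 0.0849]
eef_rot: [0.222, 0.975, 0.002, -0.003]
contact_force: [-1.3, 0.3, 0.3]
opening: 0.466
```

```bash
python3 -c "
from h import *
st()"
```

```text
t 18.1 p [ 0.5447 -0.435   0.0849] yaw 154.29 z [-0.0049  0.0046 -1.    ] F [-1.31  0.3   0.34] M [-0.027  0.112  0.327] op 0.466 q [ 0.28  1.09  0.73  1.45 -0.83  0.93 -2.34]
```

```bash
python3 -c "
from h import *
s,T=st(); print(s['joint_torque'].round(4), s['qd'].round(3))"
```

```text
t 18.1 p [ 0.5447 -0.435   0.0849] yaw 154.29 z [-0.0049  0.0046 -1.    ] F [-1.31  0.3   0.34] M [-0.027  0.112  0.327] op 0.466 q [ 0.28  1.09  0.73  1.45 -0.83  0.93 -2.34]
[ 3.11000e-02 -6.00889e+01  1.15143e+01 -1.04785e+01 -4.38000e-02
 -2.39000e-02  9.52700e-01] [-0.132  0.115  0.35   0.012 -0.345  0.181 -1.195]
```

play_rows([
  [[0.3,0.0,0,-0.0006,0,0,-0.058],[0.3,0,0,-0.0012,0,0,-0.116],[0.3,0,0,-0.0018,0,0,-0.174],[0.3,0,0,-0.0024,0,0,-0.232],[0.3,0,0,-0.003,0,0,-0.29]],
])

```text
clock: 18.73
tool_pos: [0.5452, -0.435, 0.0854]
eef_rot: [-0.234, 0.972, 0.003, -0.002]
contact_force: [1.6, -2.6, -5.6]
opening: 0.47
```

```bash
python3 -c "
from h import *
s,T=st(); print(s['joint_torque'].round(4)[6], s['qd'].round(3)[6])"
```

```text
t 18.73 p [ 0.5452 -0.435   0.0854] yaw -152.92 z [-0.0043  0.0044 -1.    ] F [ 1.55 -2.62 -5.57] M [-0.419 -0.395 -0.064] op 0.47 q [ 0.37  1.03  0.5   1.44 -0.6   0.83 -1.59]
-1.1348 1.141
```

play_rows([
  [[0.3,0.0,0,-0.0006,0,0,-0.058],[0.3,0,0,-0.0012,0,0,-0.116],[0.3,0,0,-0.0018,0,0,-0.174],[0.3,0,0,-0.0024,0,0,-0.232],[0.3,0,0,-0.003,0,0,-0.29]],
])

```text
clock: 19.35
tool_pos: [0.5455, -0.4346, 0.0862]
eef_rot: [-0.642, 0.767, 0.003, -0.0]
contact_force: [0.9, -0.6, -2.7]
opening: 0.469
```

```bash
python3 -c "
from h import *
s,T=st(); print(s['joint_torque'].round(4)[6], s['qd'].round(3)[6])"
```

```text
t 19.35 p [ 0.5455 -0.4346  0.0862] yaw -100.13 z [-0.0044  0.005  -1.    ] F [ 0.9  -0.61 -2.72] M [-0.196 -0.173 -0.036] op 0.469 q [ 0.48  0.99  0.26  1.44 -0.32  0.77 -0.88]
-1.0747 1.088
```

play_rows([
  [[0.3,0.0,0,-0.0006,0,0,-0.058],[0.3,0,0,-0.0012,0,0,-0.116],[0.3,0,0,-0.0018,0,0,-0.174],[0.3,0,0,-0.0024,0,0,-0.222]],
])

```text
clock: 19.85
tool_pos: [0.5455, -0.4342, 0.0869]
eef_rot: [0.868, -0.497, -0.003, -0.001]
contact_force: [0.7, 1.1, -2.2]
opening: 0.472
```

```bash
python3 -c "
from h import *
s,T=st(); print(s['joint_torque'].round(4)[6], s['qd'].round(3)[6])"
```

```text
t 19.85 p [ 0.5455 -0.4342  0.0869] yaw -59.63 z [-0.0048  0.0057 -1.    ] F [ 0.66  1.09 -2.24] M [-0.14  -0.194 -0.075] op 0.472 q [ 0.57  0.97  0.08  1.43 -0.09  0.76 -0.36]
-0.8078 0.881
```

play_rows([
  [[-0.3,0,0,0,0,0,0],[-0.3,0,0,0,0,0,0],[-0.3,0,0,0,0,0,0]],
])

```text
clock: 20.23
tool_pos: [0.5453, -0.4341, 0.0868]
eef_rot: [0.867, -0.497, -0.004, -0.001]
contact_force: [0.2, 0.3, -0.8]
opening: 0.651
```

```bash
python3 -c "
from h import *
s,T=st(); print(s['joint_torque'].round(4)[6], s['qd'].round(3)[6])
im=vision.snapshot('wrist');crop(im,160,200,480,400,2.4,'pics/w15.png')"
```

```text
t 20.23 p [ 0.5453 -0.4341  0.0868] yaw -59.66 z [-0.0054  0.0058 -1.    ] F [ 0.24  0.26 -0.76] M [0.04  0.081 0.002] op 0.651 q [ 0.57  0.97  0.08  1.43 -0.09  0.76 -0.36]
-0.0024 0.002
```

View pics/w15.png

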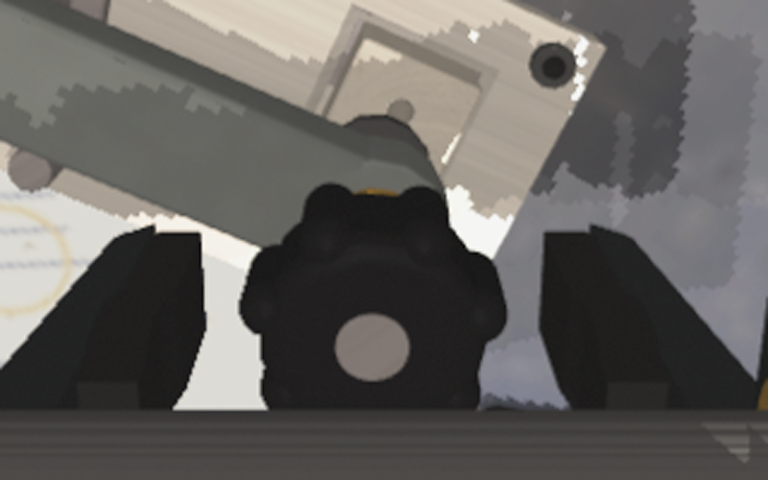

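play_rows([
  [[-0.3,0,0,0,0,0,-0.058],[-0.3,0,0,0,0,0,-0.116],[-0.3,0,0,0,0,0,-0.174],[-0.3,0,0,0,0,0,-0.232],[-0.3,0,0,0,0,0,-0.29]],
])

```text
clock: 20.9
tool_pos: [0.5452, -0.4342, 0.0868]
eef_rot: [0.998, -0.062, -0.003, -0.003]
contact_force: [0.2, 1.2, 0.3]
opening: 0.648
```

```bash
python3 -c "
from h import *
s,T=st(); print(s['joint_torque'].round(4)[6], s['qd'].round(3)[6])
go([.5455,-.4343,.0868],30)"
```

```text
t 20.9 p [ 0.5452 -0.4342  0.0868] yaw -7.12 z [-0.0059  0.0054 -1.    ] F [0.23 1.23 0.3 ] M [ 0.02   0.014 -0.078] op 0.648 q [ 0.69  0.97 -0.17  1.42  0.2   0.78  0.33]
-1.1541 1.094
t 20.9 p [ 0.5452 -0.4342  0.0868] yaw -7.12 z [-0.0059  0.0054 -1.    ] F [0.23 1.23 0.3 ] M [ 0.02   0.014 -0.078] op 0.648 q [ 0.69  0.97 -0.17  1.42  0.2   0.78  0.33]
row [0.0009 0.0003 0.    ] [-0.0021  0.0015 -0.2062]
```

play_rows([
  [[-0.3,0,0,0,0,0,-0.058],[-0.3,0,0,0,-0.001,0.001,-0.116],[-0.3,0.001,0,0,-0.002,0.001,-0.174],[-0.3,0.001,0,0,-0.002,0.001,-0.206],[-0.3,0.001,0,0,-0.002,0.001,-0.206]],
])

```text
clock: 21.52
tool_pos: [0.5453, -0.4344, 0.0867]
eef_rot: [0.966, 0.258, -0.001, -0.0]
contact_force: [-0.6, -0.4, 0.5]
opening: 0.649
```

play_rows([
  [[0.3,0,0,0,0,0,0],[0.3,0,0,0,0,0,0],[0.3,0,0,0,0,0,0],[0.3,0,0,0,0,0,0]],
], force=35)

```text
clock: 22.02
tool_pos: [0.5451, -0.4345, 0.0867]
eef_rot: [0.966, 0.257, -0.001, -0.0]
contact_force: [-0.9, -0.7, 0.5]
opening: 0.467
```

```bash
cat > t.py <<'E'
from h import *
s=get_state();T=R.from_quat(s["eef_rot"]).as_matrix()
print("t",round(s["clock"],2),"p",s["tool_pos"].round(4),"yaw",round(np.degrees(np.arctan2(T[1,0],T[0,0])),1),"F",s["contact_force"].round(1),"Mz",s["moment"][2].round(3),"ext",round(-(s['joint_torque'][6]+1.055*s['qd'][6]),3),"qd7",s['qd'][6].round(2),"op",round(s["opening"],3),"q7",s["q"][6].round(2))
E
python3 t.py
```

```text
t 22.02 p [ 0.5451 -0.4345  0.0867] yaw 29.8 F [-0.9 -0.7  0.5] Mz -0.033 ext -0.021 qd7 0.0 op 0.467 q7 0.82
```

play_rows([
  [[0.3,0,0,0.0005,0,0,0.05],[0.3,0,0,0.001,0,0,0.1],[0.3,0,0,0.0015,0,0,0.15]],
])

```text
clock: 22.4
tool_pos: [0.5451, -0.4345, 0.0862]
eef_rot: [1.0, 0.022, -0.001, 0.0]
contact_force: [-0.1, 0.0, -0.2]
opening: 0.468
```

```bash
python3 t.py
```

```text
t 22.4 p [ 0.5451 -0.4345  0.0862] yaw 2.5 F [-0.1  0.  -0.2] Mz 0.004 ext 0.068 qd7 -0.96 op 0.468 q7 0.45
```

play_rows([
  [[0.3,0,0,0.0005,0,0,0.05],[0.3,0,0,0.001,0,0,0.1]],
])

```text
clock: 22.65
tool_pos: [0.5451, -0.4345, 0.086]
eef_rot: [0.991, -0.137, -0.001, 0.0]
contact_force: [-0.8, -1.1, -1.9]
opening: 0.466
```

```bash
python3 t.py
```

```text
t 22.65 p [ 0.5451 -0.4345  0.086 ] yaw -15.7 F [-0.8 -1.1 -1.9] Mz -0.005 ext 0.078 qd7 -0.94 op 0.466 q7 0.21
```

play_rows([
  [[0.3,0,0,0.0005,0,0,0.05],[0.3,0,0,0.001,0,0,0.1]],
])

```text
clock: 22.9
tool_pos: [0.5451, -0.4346, 0.0856]
eef_rot: [0.956, -0.293, -0.001, 0.001]
contact_force: [-0.9, -0.6, -0.4]
opening: 0.464
```

```bash
python3 t.py
```

```text
t 22.9 p [ 0.5451 -0.4346  0.0856] yaw -34.0 F [-0.9 -0.6 -0.4] Mz 0.028 ext 0.077 qd7 -0.93 op 0.464 q7 -0.03
```

play_rows([
  [[0.3,0,0,0.0005,0,0,0.05],[0.3,0,0,0.001,0,0,0.1]],
])

```text
clock: 23.15
tool_pos: [0.5451, -0.4346, 0.0853]
eef_rot: [0.898, -0.441, -0.001, 0.001]
contact_force: [-0.6, -0.7, -1.0]
opening: 0.469
```

```bash
python3 t.py
```

```text
t 23.15 p [ 0.5451 -0.4346  0.0853] yaw -52.3 F [-0.6 -0.7 -1. ] Mz 0.059 ext 0.077 qd7 -0.92 op 0.469 q7 -0.27
```

play_rows([
  [[0.3,0,0,0.0005,0,0,0.05]],
])

```text
clock: 23.28
tool_pos: [0.5451, -0.4345, 0.0852]
eef_rot: [0.859, -0.512, -0.001, 0.001]
contact_force: [-1.4, -0.5, -0.4]
opening: 0.469
```

```bash
python3 t.py
```

```text
t 23.27 p [ 0.5451 -0.4345  0.0852] yaw -61.6 F [-1.4 -0.5 -0.4] Mz 0.056 ext 0.061 qd7 -0.95 op 0.469 q7 -0.39
```

play_rows([
  [[0.3,0,0,0.0005,0,0,0.05]],
])

```text
clock: 23.4
tool_pos: [0.5451, -0.4345, 0.0851]
eef_rot: [0.815, -0.58, -0.001, 0.001]
contact_force: [-1.3, -0.4, 0.2]
opening: 0.466
```

```bash
python3 t.py
```

```text
t 23.4 p [ 0.5451 -0.4345  0.0851] yaw -70.9 F [-1.3 -0.4  0.2] Mz 0.133 ext 0.092 qd7 -0.95 op 0.466 q7 -0.51
```

play_rows([
  [[0.3,0,0,0.0005,0,0,0.05]],
])

```text
clock: 23.52
tool_pos: [0.5451, -0.4346, 0.085]
eef_rot: [0.765, -0.644, -0.001, 0.001]
contact_force: [-0.2, -0.6, -1.1]
opening: 0.467
```

```bash
python3 t.py
```

```text
t 23.52 p [ 0.5451 -0.4346  0.085 ] yaw -80.2 F [-0.2 -0.6 -1.1] Mz 0.12 ext 0.127 qd7 -0.95 op 0.467 q7 -0.63
```

play_rows([
  [[0.3,0,0,0.0005,0,0,0.05]],
])

```text
clock: 23.65
tool_pos: [0.5451, -0.4345, 0.0849]
eef_rot: [0.71, -0.704, -0.0, 0.001]
contact_force: [-0.7, -1.1, -0.2]
opening: 0.464
```

```bash
python3 t.py
```

```text
t 23.65 p [ 0.5451 -0.4345  0.0849] yaw -89.5 F [-0.7 -1.1 -0.2] Mz 0.191 ext 0.166 qd7 -0.95 op 0.464 q7 -0.75
```

play_rows([
  [[0.3,0,0,0.0005,0,0,0.05],[0.3,0,0,0.001,0,0,0.1]],
])

```text
clock: 23.9
tool_pos: [0.5451, -0.4346, 0.0848]
eef_rot: [-0.59, 0.808, 0.0, -0.001]
contact_force: [-1.1, 0.0, 0.4]
opening: 0.467
```

```bash
python3 t.py
```

```text
t 23.9 p [ 0.5451 -0.4346  0.0848] yaw -107.7 F [-1.1  0.   0.4] Mz 0.315 ext 0.263 qd7 -0.93 op 0.467 q7 -0.98
```

play_rows([
  [[0.3,0,0,0.0005,0,0,0.05],[0.3,0,0,0.001,0,0,0.1]],
])

```text
clock: 24.15
tool_pos: [0.5451, -0.4346, 0.0847]
eef_rot: [-0.454, 0.891, 0.0, -0.001]
contact_force: [-2.6, 0.1, 1.9]
opening: 0.467
```

```bash
python3 t.py
```

```text
t 24.15 p [ 0.5451 -0.4346  0.0847] yaw -125.9 F [-2.6  0.1  1.9] Mz 0.409 ext 0.359 qd7 -0.94 op 0.467 q7 -1.22
```

play_rows([
  [[0.3,0,0,0.0005,0,0,0.05],[0.3,0,0,0.001,0,0,0.1]],
])

```text
clock: 24.4
tool_pos: [0.5451, -0.4346, 0.0846]
eef_rot: [-0.308, 0.951, -0.0, -0.001]
contact_force: [-1.9, -0.8, 0.6]
opening: 0.468
```

```bash
python3 t.py
```

```text
t 24.4 p [ 0.5451 -0.4346  0.0846] yaw -144.2 F [-1.9 -0.8  0.6] Mz 0.473 ext 0.455 qd7 -0.95 op 0.468 q7 -1.47
```

play_rows([
  [[0.3,0,0,0.0004,0,0,0.045],[0.3,0,0,0.0006,0,0,0.065],[0.3,0,0,0.0006,0,0,0.065]],
])

```text
clock: 24.78
tool_pos: [0.5451, -0.4345, 0.0846]
eef_rot: [-0.209, 0.978, -0.0, -0.001]
contact_force: [-1.7, -0.3, 1.5]
opening: 0.472
```

```bash
python3 t.py
```

```text
t 24.77 p [ 0.5451 -0.4345  0.0846] yaw -155.8 F [-1.7 -0.3  1.5] Mz -0.01 ext 0.073 qd7 0.01 op 0.472 q7 -1.62
```

play_rows([
  [[-0.3,0,0,0,0,0,0],[-0.3,0,0,0,0,0,0],[-0.3,0,0,0,0,0,0],[-0.3,0,0,-0.1,0,0,0],[-0.3,0,0,-0.25,0,0,0]],
])

```text
clock: 25.4
tool_pos: [0.5446, -0.4334, 0.1588]
eef_rot: [-0.21, 0.978, 0.001, -0.002]
contact_force: [0.3, 0.4, 0.8]
opening: 0.649
```

play_rows([
  [[-0.3,0,0,-0.15,0,0,0],[-0.3,0,0,-0.35,0,0,0],[-0.3,0,0,-0.35,0,0,0],[-0.3,0,0,-0.35,0,0,0]],
])

```text
clock: 25.9
tool_pos: [0.5451, -0.433, 0.2634]
eef_rot: [-0.21, 0.978, 0.002, -0.002]
contact_force: [-0.7, 1.7, -0.8]
opening: 0.651
```

```bash
python3 t.py; python3 -c "
from h import *
im=vision.snapshot('wrist');cv2.imwrite('pics/w20.png',im[:,:,::-1])
im=vision.snapshot('side');crop(im,300,180,460,320,4.2,'pics/s20.png')
im=vision.snapshot('scene');crop(im,305,150,445,300,4,'pics/c20.png')"
```

```text
t 25.9 p [ 0.5451 -0.433   0.2634] yaw -155.8 F [-0.7  1.7 -0.8] Mz -0.014 ext 0.002 qd7 0.0 op 0.651 q7 -1.72
```

View pics/w20.png

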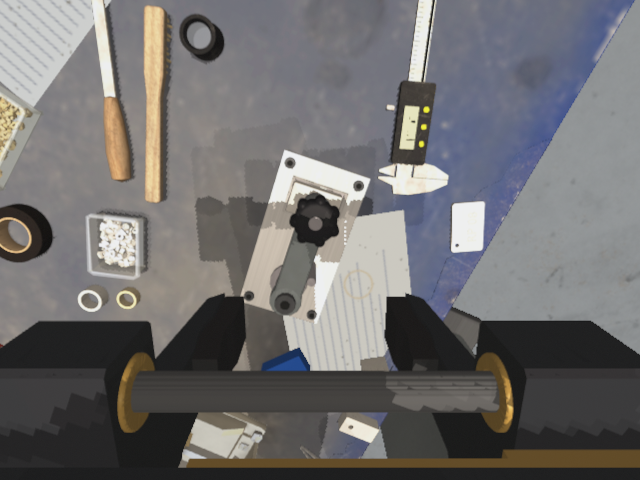

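View pics/s20.png

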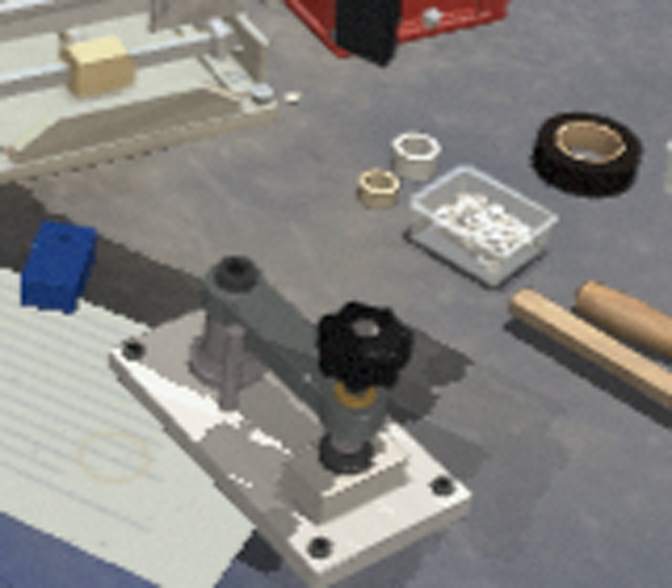

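View pics/c20.png

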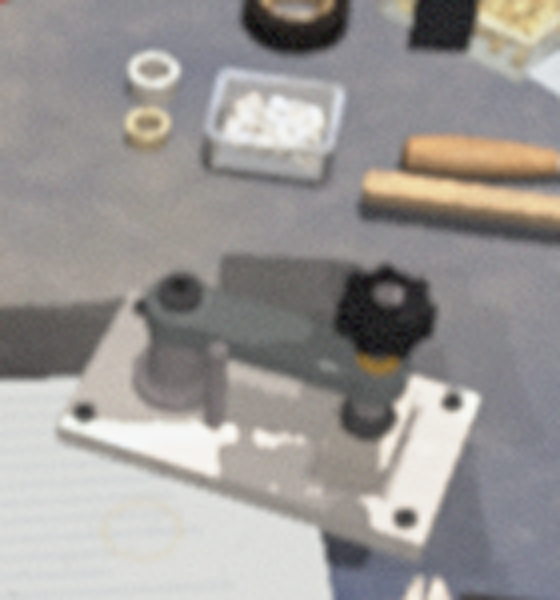

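```bash
python3 -c "
from plant import r
print(r.finish_job())"
```

```text
the job is handed in; nothing more can be done
None
```

The block is clamped in the fixture pocket, and I handed the job in at about 26 s on the robot's clock; no verdict was reported.

- **Loading:** I picked the 50 x 30 x 20 mm block, not the cube, the slim block or the blue one. I gripped it across its length and set it in the pocket. Contact came at the height expected for the pocket floor, and the pictures showed it sitting square.
- **Swing arm:** I swung it by the knob to its stop. It held against about 10 N without moving, at -0.2° by my measured fixture pose.
- **Knob:** Resistance started to rise from its free 0.07 N m about 65° into the last tightening turn, give or take 5°. I went about 91° past that, released the knob and raised the gripper clear. The last pictures show the foot on the block and the arm beside the stop pin.

Four things disagreed or did not go straight:
- **First grasp:** It closed over the block without gripping it. The fingertips end nearly at the TCP, not 19 mm ahead, so I went lower on the second try.
- **First tightening pass:** It ran about 50° past the bite while I was still looking for it. I backed off, regripped and tightened again with readings at each step.
- **Torque:** It reached about 0.46 N m by about 79° past the bite, above the 0.3 N m expected at a quarter turn. I went by the angle from the bite, not by the torque.
- **Camera heights:** The scene and side cameras read up to about 8 mm low near the bench, so I used the wrist camera's heights, which matched the given sizes.

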